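# Clamp a filter pack in the bench press

## Task

Make up a filter pack in the bench press: pull its loading drawer right out, stack all the white filter discs that are there on the drawer's plate, centred on the mark, with the brass pressure disc on top, and push the drawer fully home. Then turn the black ratchet cap clockwise until it clearly slips (by half a radian or more) with the spindle clamped on the brass disc, and leave the pack clamped. Leave the tube, the tip box and the jar where they stand.

Things in the scene. Friction and masses are not known exactly. Their poses are not given: they have to be found in the camera images.
- drawer (a joint): Loading drawer of the bench press, a sliding aluminium plate with a blue front and a dark bar handle. 0 = fully home (plate centre under the spindle), grows to 0.12 m as it is pulled out towards the robot. About 1.5 N of friction, stays where it is left.
- handle (a point): Middle of the drawer's handle: a round dark bar, 12 mm thick, 70 mm long, along this frame's y, 46 mm above the bench, 32 mm in front of the drawer front (whose top is 39 mm up), nothing above it, so it can be pinched from above. This frame's -x is the direction in which the drawer pulls out; z up.
- plate (a point): Centre of the drawer plate's level top face, 34 mm above the bench, marked by a dark ring (45 mm across) and a dot. Level floor 114 mm along the slide (this frame's x) by 122 mm, inside a low blue rim 3 to 6 mm thick, 5 mm high. The press's bridge at the spindle is 56 mm deep, 166 mm wide, its top 136 mm up; with the drawer out 110 mm or more the plate lies clear in front of it.
- cap (a point): Grip point of the ratchet cap on top of the press: an upright black knurled cylinder, 26 mm diameter, 40 mm tall, free all round and above; this point is on its axis, 21 mm above its lower end, 201 mm above the bench, and never rises or sinks. A white line on top shows its rotation. Turn it about the vertical, regrasping as needed (0.03 to 0.08 N m).
- thimble (a joint): Angle (rad) of the silver thimble, 34 mm diameter, 2 mm below the cap. 0 = spindle fully up, grows to 6.2 clockwise seen from above. It turns with the cap either way, the spindle going down 5 mm per rad, until the spindle presses with about 10 N: then the ratchet slips, the cap turning on while the thimble stands still.
- ratchet (a joint): How far the cap has slipped clockwise on the thimble (rad), 0 at the start; it changes only when the ratchet slips. The cap's total rotation is this plus the thimble angle.
- spindle: Steel spindle with a round flat foot, 22 mm diameter, which presses on the pack. Origin at the centre of the foot's underside, 50 mm above the drawer plate at thimble angle 0; it comes down 31 mm at most.
- pdisc_mid (a point): Centre of the brass pressure disc, diameter 40 mm, 10 mm thick, about 100 g, lying flat on the mat at the start. Its underside and top are 5 mm from this point along its z axis.
- mat: Thin blue bench mat, 170 x 250 mm (its x by its y), 2 mm thick, fixed, on which the discs lie. Origin at the centre of its underside.
- tube: Bystander: capped sample tube with a green cap, standing, 35 mm diameter, 102 mm tall. Origin at the centre of its foot.
- tipbox: Bystander: yellow and white pipette tip box, 85 x 120 mm, 54 mm tall. Origin at the centre of its underside.
- jar: Bystander: jar with a green cap, 56 mm diameter, 80 mm tall. Origin at the centre of its underside.
- frit0_mid (a point): Centre of a white filter disc (rigid sintered frit), diameter 40 mm, 8 mm thick, about 20 g, lying flat on the mat at the start. Two to four such discs are there; the others are absent.
- frit1_mid (a point): Centre of a white filter disc (rigid sintered frit), diameter 40 mm, 8 mm thick, about 20 g, lying flat on the mat at the start. Two to four such discs are there; the others are absent.
- frit2_mid (a point): Centre of a white filter disc (rigid sintered frit), diameter 40 mm, 8 mm thick, about 20 g, lying flat on the mat at the start. Two to four such discs are there; the others are absent.
- frit3_mid (a point): Centre of a white filter disc (rigid sintered frit), diameter 40 mm, 8 mm thick, about 20 g, lying flat on the mat at the start. Two to four such discs are there; the others are absent.
Mind the look-alikes: they are no part of the job. Several things look just like the part that bears drawer: the one meant starts farthest to the robot's left.

How it is judged:
On the way, in this order (a step that is already met when the one before it is completed fails the run):
1. the drawer is pulled out (100 mm or more) (value of joint drawer above 0.1 m), for 0.2 s.
2. with the drawer out (80 mm or more), all discs are over the plate's centre to 8 mm (horizontal distance between each of frit0_mid, frit1_mid, frit2_mid, frit3_mid, pdisc_mid and plate below 0.008 m and value of joint drawer above 0.08 m), for 0.2 s.
3. the drawer is home to 6 mm with the discs in it, still centred to 8 mm (horizontal distance between each of frit0_mid, frit1_mid, frit2_mid, frit3_mid, pdisc_mid and plate below 0.008 m and value of joint drawer below 0.006 m), for 0.2 s.
4. the spindle presses on the brass disc and the ratchet has slipped 0.4 rad or more (contact force between spindle and pdisc above 2 N and value of joint ratchet above 0.4 rad), for 0.1 s.
At the end, for the whole second after the job is handed in: The drawer is home to 6 mm, every disc present is centred on the plate to 8 mm in one pack, and the spindle still presses on the brass disc, which is on top, with more than 2 N (all of step 3 and contact force between spindle and pdisc above 2 N); the robot touches nothing.
It fails at once if the tube is moved 30 mm or tipped over (distance of tube from where it was at the start of the episode above 0.03 m or angle between tube's own z axis and vertical above 0.5 rad).
It fails at once if the tipbox is moved 30 mm or tipped over (distance of tipbox from where it was at the start of the episode above 0.03 m or angle between tipbox's own z axis and vertical above 0.5 rad).
It fails at once if the jar is moved 30 mm or tipped over (distance of jar from where it was at the start of the episode above 0.03 m or angle between jar's own z axis and vertical above 0.5 rad).
Of frit0, frit1, frit2, frit3 only 2 to 4 are there at a start; the rules pass over those that are not, and their reading is None.
At some moment in a run one of frit0, frit1, frit2, frit3, pdisc may be knocked a few centimetres aside while the robot is not near it.
Once in a run the grip may slacken for a moment while it holds something.
It also fails if it takes over 210 s, if anything falls off the work surface, if the arm or the gripper's body presses on something with over 40 N, if the wrist force passes 120 N, or if a joint passes its speed limit or range.

## Robot

A 6-joint arm with a two-finger parallel gripper is mounted at the origin on the work surface. World frame = base frame: x ahead of the robot, y to its left, z up, the work surface at z = 0. Lengths are in m, angles in rad, forces in N, time in s.
With the tool pointing down it reaches from about 0.325 to 0.775 m from the base axis. Payload 5.5 kg.
Tool frame: the origin (TCP) lies at the very end of the fingers, on their centre line; the grasp point (between the pads) lies 19 mm behind it; z points along the fingers, y is the direction in which the jaws open and shut (so a half turn about z gives the same grasp; the last joint's range is limited). The gripper opens to 88 mm and grips with 3 to 60 N. Pads are 20 mm wide; open, the fingers measure 115 mm over their backs; the gripper's body (75 mm by 178 mm) begins 61 mm behind the grasp point.
Start: joints at [-1.174, 0.091, 1.231, -0, 1.82, -0.057], TCP at [0.263, -0.539, 0.223] pointing down, gripper open.
Joint ranges: [-2.87, 2.87], [-0.86, 2.18], [0.17, 2.46], [-1.51, 4.65], [0.06, 2.69], [-2.65, 2.65]. Speed limits (rad/s): [2.57, 2.57, 3.01, 3.14, 3.14, 3.14].

## Interface

Orientations are given as a unit quaternion [w, x, y, z].
In Python, from station import observe, imaging, arm gives the robot as it stands.
- The arm moves only by the shell command python3 -m jog 'ROWS' [FORCE]. ROWS is JSON, a list of rows, each a list of 7 numbers: the closure in counts, from 0 (fully open) to 255 (shut), then the shift along the tool's x, y, z in mm, then the turn, a rotation vector about the tool's x, y, z in rad. A call has exactly 5 rows; each row shifts and turns the commanded pose from where the row before left it, along the tool's axes as they then stand; what a row does not reach is not made up. A row lasts 1/12 s, in which the tool goes at most 41.7 mm and 7.16 degrees, less where a joint would pass 70% of its speed; a pose out of reach is approached as far as the arm can. A call is refused whole if a number of a shift passes 41.7 or a number of a turn 0.125, either way. A call with a gripper value outside its range is refused whole. The fingers move at their own pace and stop on an object; FORCE is the grip in N (left out, the last holds). Time passes only in rows, so rows that do not move let the fingers close, or fill a call up. It gives the time, the measured TCP pose, the force and the opening at its end, in the units of the state.
- observe(): the state, without advancing time (a new reading comes with each control period).
- imaging.snapshot(name): name is "scene" or "top" or "wrist"; returns the picture (384x512x3 uint8, red, green, blue); there is no depth.
- imaging.get_calibration(name): a dict with "vfov" (degrees; the focal length in pixels is half the picture's height over the tangent of half this angle, whatever the lens; pixels are square), "cx", "cy" (the principal point, pixels), "D" ([k1, k2, p1, p2, k3] as OpenCV has them; the pictures are not rectified), "xyz" and "orientation" of the camera in the world. Camera axes: x right, y down, z forward; pixel columns grow to the right and rows downward; lengths in m; the calibration is good to about 2 mm. A picture is of the moment at which its call begins: read the wrist's pose just before it. get_calibration takes no time and is no camera call; for the wrist camera it gives the pose at the moment of the call.
- arm.finish_job(): hands the job in, once; it reports no verdict.
The state is a dict: "time_s": time; "joint_pos": joint angles; "dq": joint speeds; "effort": joint torques, N m; "eef_pos": TCP position; "tcp_rot": TCP orientation; "force": force on the tool from outside, world axes, zero at the start; "wrist_torque": the same for the moment, N m; "width": finger opening in m.
Only numpy, scipy, OpenCV 4.12 (cv2) and the standard library are available. Lean on these libraries where they do the work, as an engineer would, in place of code of your own. Each camera call takes 0.05 s, during which the arm holds its last target. There are 200 camera calls.

## Working session

There is one attempt and no reset: what is moved stays moved. The work goes in short steps, Python scripts to look and compute and a shell command to move; the robot and the scene stay as the last step left them, time stands still between calls to the robot, and variables do not carry over. Pictures are saved under pics/ and viewed, about 12 in all and at most 16, crops included, and the job is handed in when it is done.

```bash
ls; mkdir -p pics
python3 - <<'E'
from station import observe, imaging, arm
import cv2,json
s=observe();print(s)
for n in("scene","top","wrist"):
    print(n,imaging.get_calibration(n))
for n in("scene","top"):
    im=imaging.snapshot(n);cv2.imwrite(f"pics/{n}0.png",im[...,::-1])
E
```

```text
pics
{'time_s': 0.0, 'joint_pos': array([-1.17369635e+00,  9.18824333e-02,  1.23184754e+00,  1.74606585e-06,
        1.81982845e+00, -5.67183523e-02]), 'dq': array([ 0.00103525, -0.00136197, -0.0014741 , -0.0006998 , -0.00185715,
       -0.0014852 ]), 'effort': array([-3.39105303e-03, -4.46456480e+01, -4.06450474e+01,  6.94581424e-02,
        2.93051067e-02, -1.36476278e-04]), 'eef_pos': array([ 0.26291458, -0.53899944,  0.22151444]), 'tcp_rot': array([-9.68825406e-04,  9.74365865e-01,  2.24967099e-01, -1.65637091e-04]), 'force': array([ 0.25791296,  0.21295295, -0.04569687]), 'wrist_torque': array([ 0.01616097, -0.02154255, -0.02383491]), 'width': 0.08797566857068942}
scene {'vfov': 46.69686415584453, 'cx': 255.89439076703584, 'cy': 193.02273222860376, 'D': array([0.02057131, 0.        , 0.        , 0.        , 0.        ]), 'xyz': array([ 0.89767894, -0.64283081,  1.15382951]), 'orientation': array([-0.32224138,  0.91285275,  0.23925561, -0.0749474 ])}
top {'vfov': 45.320737296556196, 'cx': 258.7072314625193, 'cy': 195.078133026392, 'D': array([-0.10022347,  0.        ,  0.        ,  0.        ,  0.        ]), 'xyz': array([0.37395858, 0.0866824 , 1.38274731]), 'orientation': array([-0.03649716,  0.70580123, -0.70564269,  0.05080332])}
wrist {'vfov': 64.82023285945067, 'cx': 259.8986597101801, 'cy': 192.3285733581132, 'D': array([-0.01013913,  0.        ,  0.        ,  0.        ,  0.        ]), 'xyz': array([ 0.32053138, -0.51047437,  0.38351029]), 'orientation': array([ 0.1024693 ,  0.84156517, -0.52633866, -0.06508242])}
```

View pics/top0.png

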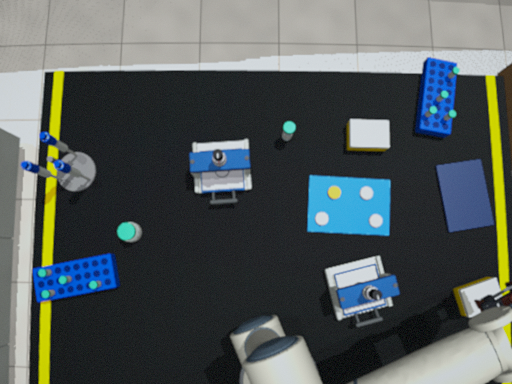

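View pics/scene0.png

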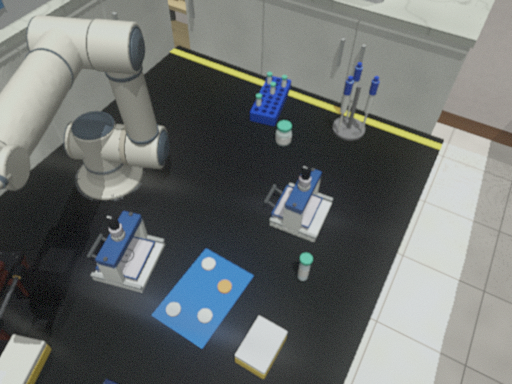

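Candidates for the drawer: the press at top px (220,170), with its handle at (224,197), and the press at (365,290), with its handle at (369,322). The robot's left is picture left, so the job's press is (220,170). There are three white discs at (366,193), (322,218) and (376,220), and the brass disc is at (334,192).

```bash
cat > h.py <<'E'
from station import observe, imaging, arm
import numpy as np, cv2
from scipy.spatial.transform import Rotation as R
def rot(q): return R.from_quat(np.roll(q,-1))
def K(c):
    f=192/np.tan(np.radians(c["vfov"])/2); return np.array([[f,0,c["cx"]],[0,f,c["cy"]],[0,0,1]])
def ray(c,uv,z):
    p=cv2.undistortPoints(np.array(uv,float).reshape(-1,1,2),K(c),np.array(c["D"])).reshape(-1,2)
    d=rot(c["orientation"]).apply(np.c_[p,np.ones(len(p))]); o=np.array(c["xyz"])
    return o+d*((z-o[2])/d[:,2])[:,None]
def proj(c,P):
    r=rot(c["orientation"]).inv(); q=r.apply(np.atleast_2d(P)-c["xyz"])
    return cv2.projectPoints(q,np.zeros(3),np.zeros(3),K(c),np.array(c["D"]))[0].reshape(-1,2)
def blobs(im,lo,hi,amin=40):
    m=cv2.inRange(cv2.cvtColor(im,cv2.COLOR_RGB2HSV),np.array(lo),np.array(hi))
    n,l,s,ce=cv2.connectedComponentsWithStats(m)
    return [(ce[i].round(1),s[i][4],s[i][:4]) for i in range(1,n) if s[i][4]>=amin]
def snap(n):
    c=imaging.get_calibration(n); return imaging.snapshot(n),c
def save(im,n,box=None,sc=1):
    if box: im=im[box[1]:box[3],box[0]:box[2]]
    cv2.imwrite(f"pics/{n}.png",cv2.resize(im,None,fx=sc,fy=sc,interpolation=cv2.INTER_CUBIC)[...,::-1])
def yaw(): # world heading of tool y, deg (mod 180)
    y=rot(observe()["tcp_rot"]).apply([0,1,0]); return np.degrees(np.arctan2(y[1],y[0]))
def go(P,ydeg=None):
    "print mm shift in tool axes to world TCP P, and turn about tool z to put tool y at heading ydeg (mod 180), after shift"
    s=observe(); r=rot(s["tcp_rot"]); d=r.inv().apply(np.array(P)-s["eef_pos"])*1000
    # tilt correction: rotvec (tool) bringing z to down
    z=r.inv().apply([0,0,-1]); tilt=np.cross([0,0,1],z)
    out=f"shift {d.round(1)} tilt {tilt.round(4)} yaw {yaw():.1f}"
    if ydeg is not None:
        e=(ydeg-yaw()+90)%180-90; out+=f" turnz {np.radians(-e):.3f} j6 {s['joint_pos'][5]:.2f}"
    print(out,"t",round(s["time_s"],2))
E
python3 - <<'E'
from h import *
im,c=snap("top")
for n,lo,hi,z in(("white",(0,0,185),(180,60,255),.010),("brass",(15,90,120),(32,255,255),.012),("blue mat",(95,120,120),(110,255,255),.002),("green",(70,80,80),(92,255,255),.1),("dkblue",(105,120,60),(120,255,255),.136)):
    for b in blobs(im,lo,hi,40):
        u,v=b[0]
        if 130<u<400 and v>100 or n=="green": print(n,b[0],b[1],b[2],ray(c,[b[0]],z)[0].round(3))
save(im,"crop1",(170,115,275,215),6)
E
```

```text
white [369.2 132.8] 1042 [350 119  40  28] [ 0.739 -0.284  0.01 ]
white [220.4 145.6] 403 [193 140  55  12] [0.696 0.175 0.01 ]
white [225.7 185.5] 325 [195 176  56  16] [0.573 0.158 0.01 ]
white [366.1 192.4] 132 [360 186  13  14] [ 0.553 -0.268  0.01 ]
white [321.2 218. ] 138 [315 212  13  13] [ 0.475 -0.129  0.01 ]
white [375.3 220.2] 136 [369 214  13  14] [ 0.468 -0.294  0.01 ]
white [347.8 267.9] 390 [326 257  50  30] [ 0.326 -0.207  0.01 ]
white [379.7 264.3] 47 [377 256   7  17] [ 0.336 -0.304  0.01 ]
white [355.8 276.2] 528 [335 266  42  22] [ 0.301 -0.23   0.01 ]
white [363.7 306.5] 139 [344 299  40  15] [ 0.212 -0.252  0.01 ]
white [270.3 324.5] 64 [263 320  13  10] [0.162 0.025 0.01 ]
white [242.5 337. ] 64 [238 332  12  12] [0.126 0.107 0.01 ]
white [285.5 368.3] 1589 [253 344  63  40] [ 0.035 -0.019  0.01 ]
brass [333.6 192.1] 110 [328 187  12  12] [ 0.554 -0.168  0.012]
blue mat [219.4 160.3] 932 [189 149  61  23] [0.652 0.179 0.002]
blue mat [348.5 205. ] 4036 [307 175  84  61] [ 0.515 -0.215  0.002]
blue mat [222.5 190.1] 56 [202 188  42   5] [0.56  0.168 0.002]
blue 
[... 181 characters left out ...]
2  0.1  ]
green [432.4 109.7] 44 [429 107   8   7] [ 0.788 -0.453  0.1  ]
green [452.3 113.5] 54 [448 110   9   8] [ 0.778 -0.514  0.1  ]
green [289.  126.9] 145 [283 121  13  13] [ 0.731 -0.027  0.1  ]
green [125.6 230.9] 276 [117 222  19  19] [0.432 0.433 0.1  ]
green [ 42.1 272.8] 53 [ 38 269   9   8] [0.313 0.667 0.1  ]
green [ 62.8 279.4] 52 [ 59 276   9   8] [0.296 0.607 0.1  ]
green [ 93.1 284.5] 52 [ 89 281   9   8] [0.283 0.52  0.1  ]
green [ 45.3 293.8] 51 [ 41 291   9   7] [0.255 0.656 0.1  ]
dkblue [219.2 160.7] 1003 [188 149  63  24] [0.624 0.17  0.136]
dkblue [223.  190.5] 93 [202 188  43   6] [0.541 0.159 0.136]
dkblue [367.8 291. ] 990 [337 274  64  36] [ 0.268 -0.233  0.136]
```

View pics/crop1.png

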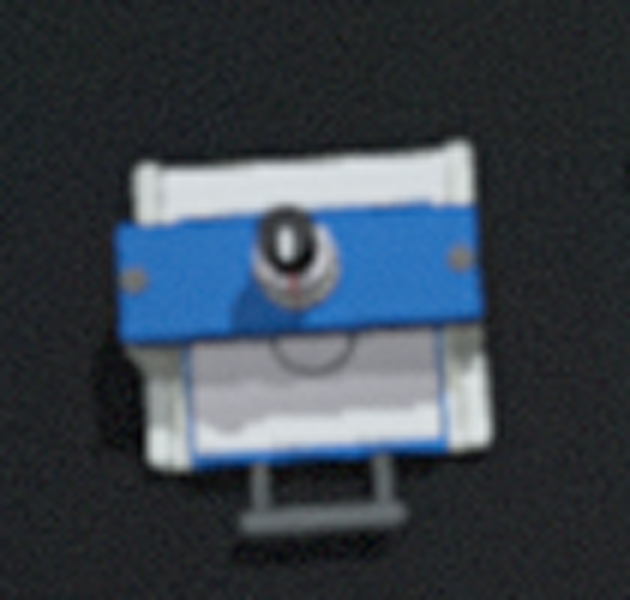

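The crop confirms the left press. Its handle bar runs from crop (240,524) to (405,513), the cap top is near (288,242), and the ring is partly under the bridge.

Run:
```python
from h import *
c=imaging.get_calibration("top")
def q(p,z): return ray(c,[(170+p[0]/6-.4,115+p[1]/6-.4)],z)[0]
a,b=q((240,524),.046),q((405,513),.046); print("handle",a,b,(a+b)/2)
for z,p1,p2 in((.136,(120,341),(482,318)),(.136,(117,226),(478,206)),(.039,(193,462),(447,447)),(.046,(240,524),(405,513))):
    d=q(p1,z)-q(p2,z); print("press y heading",np.degrees(np.arctan2(d[1],d[0])),np.linalg.norm(d))
print("cap",q((288,240),.22),"bridge c",(q((120,341),.136)+q((482,318),.136)+q((117,226),.136)+q((478,206),.136))/4)
H=(a+b)/2; print("cam",imaging.get_calibration("wrist")["xyz"]-observe()["eef_pos"])
go((H[0],H[1],.14))
```

```text
handle [0.51958175 0.20300251 0.046     ] [0.52508626 0.12269416 0.046     ] [0.522334   0.16284834 0.046     ]
press y heading 93.78897168507973 0.1661973190335311
press y heading 93.34407274777332 0.16662855773721844
press y heading 93.49982283396099 0.12488412733704865
press y heading 93.92104836361028 0.0804967653267917
cap [0.62327347 0.16883439 0.22      ] bridge c [0.626066   0.16941663 0.136     ]
cam [0.05757613 0.02859902 0.16199371]
shift [ 540.8 -517.    82.6] tilt [-0.0015 -0.0001  0.    ] yaw -64.0 t 0.15
```

```bash
python3 -m jog '[[0,0,0,-20,0,0,0],[0,0,0,-20,0,0,0],[0,0,0,-20,0,0,0],[0,0,0,-10,0,0,0],[0,27,-25.9,0,0,0,0]]' 30 | tail -1
for i in 1 2 3; do python3 -m jog '[[0,27,-25.9,0,0,0,0],[0,27,-25.9,0,0,0,0],[0,27,-25.9,0,0,0,0],[0,27,-25.9,0,0,0,0],[0,27,-25.9,0,0,0,0]]'|tail -1; done
python3 -m jog '[[0,27,-25.9,0,0,0,0],[0,27,-25.9,0,0,0,0],[0,27,-25.9,0,0,0,0],[0,0,0,0,0,0,-0.125],[0,0,0,0,0,0,-0.125]]'|tail -1
for i in 1 2 3 4; do python3 -m jog '[[0,0,0,0,0,0,-0.125],[0,0,0,0,0,0,-0.125],[0,0,0,0,0,0,-0.125],[0,0,0,0,0,0,-0.125],[0,0,0,0,0,0,-0.125]]'|tail -1;done
python3 -c "
from h import *
go((.522,.163,.16),93.6)"
```

```text
width: 0.0882
width: 0.0877
width: 0.0881
width: 0.0874
width: 0.0883
width: 0.0879
width: 0.0877
width: 0.0876
width: 0.0876
shift [-16.2  34.1 131.9] tilt [-0.0001 -0.001   0.    ] yaw 93.9 turnz 0.006 j6 -1.46 t 3.9
```

```bash
python3 -m jog '[[0,-4,8.5,30,0,0,0.006],[0,-4,8.5,30,0,0,0],[0,-4,8.5,30,0,0,0],[0,-4,8.5,30,0,0,0],[0,0,0,10,0,0,0]]' |tail -1
python3 - <<'E'
from h import *
im,c=snap("wrist"); save(im,"w1"); go((.522,.163,.16),93.6)
print(proj(c,[(.522,.163,.046),(.6257,.1693,.22)]))
E
```

```text
width: 0.088
shift [-1.8  0.3 -3.6] tilt [-0.0017 -0.0092  0.    ] yaw 93.3 turnz -0.006 j6 -1.39 t 4.37
[[259.4450258 193.8557907]
 [259.3869378 507.0210534]]
```

View pics/w1.png

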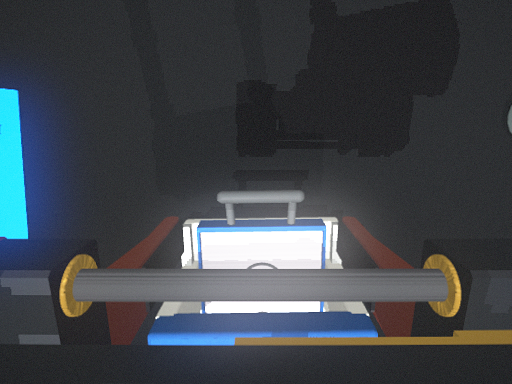

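The wrist view shows the handle bar from (218,197) to (303,197), close to the predicted (259,194).

Run:
```python
from h import *
c=imaging.get_calibration("wrist")
p=ray(c,[(219,197),(302,197),(260.5,197)],.046);print(p); go((p[2][0],p[2][1],.036),93.6)
```

```text
[[0.5267535  0.12472739 0.046     ]
 [0.52236744 0.20190933 0.046     ]
 [0.52455893 0.16333027 0.046     ]]
shift [ -5.5   0.7 120.4] tilt [-0.0017 -0.0092  0.    ] yaw 93.3 turnz -0.006 j6 -1.39 t 4.37
```

```bash
python3 -m jog '[[0,-2,0.4,18,0,0,0],[0,-2,0.4,18,0,0,0],[0,-1.5,0,18,0,0,0],[0,0,0,18,0,0,0],[0,0,0,13,0,0,0]]' |tail -1
python3 -m jog '[[0,0,0,0,0,0,0],[0,0,0,3,0,0,0],[0,0,0,3,0,0,0],[0,0,0,3,0,0,0],[0,0,0,3,0,0,0]]'
python3 - <<'E'
from h import *
print(observe()["force"]);go((.5246,.1633,.036),93.6)
E
```

```text
width: 0.0882
time_s: 5.2
eef_pos: [0.5285, 0.164, 0.0666]
tcp_rot: [0.001, -0.028, 1.0, 0.0]
force: [-1.1, 0.5, -0.2]
width: 0.0878
[-1.0989292   0.5392805  -0.21812464]
shift [ 3.9 -0.5 30.6] tilt [ 0.0003  0.0019 -0.    ] yaw 93.2 turnz -0.007 j6 -1.39 t 5.2
```

```bash
python3 -m jog '[[0,3,0,6,0,0,0],[0,0,0,6,0,0,0],[0,0,0,6,0,0,0],[0,0,0,0,0,0,0],[0,0,0,0,0,0,0]]'
python3 - <<'E'
from h import *
go((.5246,.1633,.036),93.6)
E
```

```text
time_s: 5.62
eef_pos: [0.5244, 0.1636, 0.0469]
tcp_rot: [-0.001, -0.028, 1.0, -0.0]
force: [-0.3, 0.5, 0.7]
width: 0.0874
shift [-0.2 -0.3 10.9] tilt [-0.0003 -0.0013  0.    ] yaw 93.2 turnz -0.007 j6 -1.39 t 5.62
```

```bash
python3 -m jog '[[0,0,0,6,0,0,0],[0,0,0,6,0,0,0],[0,0,0,0,0,0,0],[0,0,0,0,0,0,0],[255,0,0,0,0,0,0]]' 20
python3 -m jog '[[255,0,0,0,0,0,0],[255,0,0,0,0,0,0],[255,0,0,0,0,0,0],[255,0,0,0,0,0,0],[255,0,0,0,0,0,0]]' 20
```

```text
time_s: 6.03
eef_pos: [0.5248, 0.1637, 0.0356]
tcp_rot: [-0.0, -0.028, 1.0, -0.0]
force: [0.0, 0.6, -0.7]
width: 0.0841
time_s: 6.45
eef_pos: [0.5249, 0.1639, 0.0357]
tcp_rot: [0.0, -0.028, 1.0, 0.0]
force: [0.7, 0.5, -0.8]
width: 0.08
```

```bash
python3 -m jog '[[255,5,0,0,0,0,0],[255,10,0,0,0,0,0],[255,15,0,0,0,0,0],[255,15,0,0,0,0,0],[255,15,0,0,0,0,0]]' 20
python3 -m jog '[[255,15,0,0,0,0,0],[255,15,0,0,0,0,0],[255,15,0,0,0,0,0],[255,12,0,0,0,0,0],[255,0,0,0,0,0,0]]' 20
python3 -m jog '[[255,0,0,0,0,0,0],[255,0,0,0,0,0,0],[255,0,0,0,0,0,0],[255,0,0,0,0,0,0],[255,0,0,0,0,0,0]]' 20
python3 - <<'E'
from h import *
im,c=snap("top"); save(im,"top2",(170,115,275,235),5)
E
```

```text
time_s: 6.87
eef_pos: [0.4647, 0.1595, 0.0357]
tcp_rot: [0.001, -0.028, 1.0, -0.001]
force: [2.7, -2.8, -0.1]
width: 0.0801
time_s: 7.28
eef_pos: [0.4082, 0.1561, 0.0366]
tcp_rot: [0.002, -0.028, 1.0, -0.001]
force: [-1.1, -2.9, 5.2]
width: 0.0791
time_s: 7.7
eef_pos: [0.4085, 0.156, 0.0366]
tcp_rot: [0.0, -0.027, 1.0, -0.001]
force: [-1.2, -5.4, 5.4]
width: 0.079
```

View pics/top2.png

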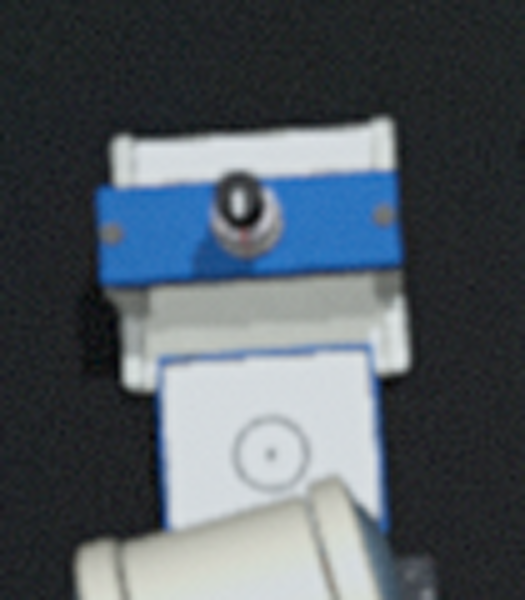

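The drawer is out, with the ring and dot visible at crop (271,455).

```bash
python3 -m jog '[[0,0,0,0,0,0,0],[0,0,0,0,0,0,0],[0,0,0,0,0,0,0],[0,0,0,0,0,0,0],[0,0,0,-5,0,0,0]]' 20|tail -1
python3 -m jog '[[0,0,0,-10,0,0,0],[0,0,0,-20,0,0,0],[0,0,0,-30,0,0,0],[0,0,0,-30,0,0,0],[0,0,0,-30,0,0,0]]'
python3 - <<'E'
from h import *
c=imaging.get_calibration("top")
P=ray(c,[(170+271/5-.4,115+455/5-.4)],.034)[0];print("plate",P)
go((.475,-.129,.16),93.6);go((.468,-.294,.16),93.6)
E
```

```text
width: 0.0874
time_s: 8.58
eef_pos: [0.4078, 0.1572, 0.1628]
tcp_rot: [0.0, -0.028, 1.0, 0.0]
force: [0.4, 0.5, -0.1]
width: 0.0872
plate [0.5100887 0.1621025 0.034    ]
shift [ -51.  -289.5    2.8] tilt [ 0.0003  0.0005 -0.    ] yaw 93.2 turnz -0.006 j6 -1.34 t 8.58
shift [ -34.7 -453.8    2.7] tilt [ 0.0003  0.0005 -0.    ] yaw 93.2 turnz -0.006 j6 -1.34 t 8.58
```

```bash
python3 -m jog '[[0,-6.4,-36.2,0,0,0,0],[0,-6.4,-36.2,0,0,0,0],[0,-6.4,-36.2,0,0,0,0],[0,-6.4,-36.2,0,0,0,0],[0,-6.4,-36.2,0,0,0,0]]'|tail -1
python3 -m jog '[[0,-6.4,-36.2,0,0,0,-0.006],[0,-6.4,-36.2,0,0,0,0],[0,-6.4,-36.2,0,0,0,0],[0,0,0,0,0,0,0],[0,0,0,0,0,0,0]]'|tail -1
cat >> h.py <<'E'
def disc(kind,near,z=None):
    "wrist view disc centres"
    im,c=snap("wrist"); z={"w":.010,"b":.012}[kind] if z is None else z
    lo,hi=((0,0,140),(180,70,255)) if kind=="w" else ((12,80,80),(35,255,255))
    out=[]
    for b in blobs(im,lo,hi,600):
        x,y,w,h=b[2]; ctr=(x+w/2-.5,y+h/2-.5)
        p=ray(c,[ctr],z)[0]; out.append((np.round(ctr,1),(w,h),b[1],p.round(4)))
    out.sort(key=lambda o:np.hypot(*(o[3][:2]-near)))
    for o in out[:3]: print(kind,*o)
    return im,out
E
python3 - <<'E'
from h import *
im,o=disc("w",(.475,-.129)); save(im,"w2"); go((.475,-.129,.016),93.6)
E
```

```text
width: 0.0876
width: 0.0877
w [261. 183.] (np.int32(37), np.int32(37)) 1082 [ 0.4766 -0.1291  0.01  ]
w [104.5 168. ] (np.int32(38), np.int32(37)) 1091 [ 0.47   -0.2938  0.01  ]
w [179.5  28. ] (np.int32(172), np.int32(57)) 4527 [ 0.3318 -0.2146  0.01  ]
shift [8.000e-01 1.000e-01 1.452e+02] tilt [ 0.0006  0.0002 -0.    ] yaw 93.5 turnz -0.002 j6 -1.97 t 9.47
```

View pics/w2.png

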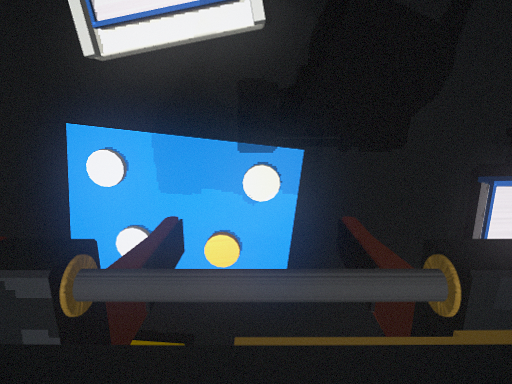

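The wrist view shows white discs at (261,183), (104,168) and (132,240, partly hidden), and brass at (222,250). Descending on the first.

```bash
python3 -m jog '[[0,-0.8,0,35,0,0,0],[0,0,0,35,0,0,0],[0,0,0,35,0,0,0],[0,0,0,25,0,0,0],[0,0,0,10,0,0,0]]'|tail -1
python3 -m jog '[[0,0,0,0,0,0,0],[0,0,0,6,0,0,0],[0,0,0,6,0,0,0],[0,0,0,0,0,0,0],[0,0,0,0,0,0,0]]'
python3 -c "
from h import *
go((.4766,-.1291,.0045),93.6)"
```

```text
width: 0.0879
time_s: 10.3
eef_pos: [0.4773, -0.1291, 0.0097]
tcp_rot: [0.001, -0.031, 1.0, -0.0]
force: [-0.0, -0.5, -0.5]
width: 0.0876
shift [0.7 0.  5.2] tilt [-0.0006  0.0015  0.    ] yaw 93.6 turnz -0.000 j6 -1.97 t 10.3
```

```bash
python3 -m jog '[[0,0,0,5,0,0,0],[0,0,0,0,0,0,0],[0,0,0,0,0,0,0],[255,0,0,0,0,0,0],[255,0,0,0,0,0,0]]' 25
python3 -m jog '[[255,0,0,0,0,0,0],[255,0,0,0,0,0,0],[255,0,0,0,0,0,0],[255,0,0,0,0,0,0],[255,0,0,0,0,0,0]]' 25
python3 -m jog '[[255,0,0,0,0,0,0],[255,0,0,-5,0,0,0],[255,0,0,-20,0,0,0],[255,0,0,-30,0,0,0],[255,0,0,-30,0,0,0]]' 25
python3 -c "
from h import *
go((.5101,.1621,.09),93.6)"
```

```text
time_s: 10.72
eef_pos: [0.4767, -0.1291, 0.0038]
tcp_rot: [0.0, -0.031, 1.0, -0.0]
force: [0.4, 0.1, 0.6]
width: 0.078
time_s: 11.13
eef_pos: [0.4766, -0.129, 0.0036]
tcp_rot: [0.0, -0.031, 1.0, -0.0]
force: [0.3, 0.3, -0.4]
width: 0.0446
time_s: 11.55
eef_pos: [0.4758, -0.1287, 0.089]
tcp_rot: [-0.001, -0.031, 1.0, 0.0]
force: [0.6, 0.1, -0.4]
width: 0.0391
shift [-52.3 288.1  -0.9] tilt [ 0.0009 -0.0023  0.    ] yaw 93.6 turnz -0.001 j6 -1.97 t 11.55
```

```bash
python3 -m jog '[[255,-6.5,36,0,0,0,0],[255,-6.5,36,0,0,0,0],[255,-6.5,36,0,0,0,0],[255,-6.5,36,0,0,0,0],[255,-6.5,36,0,0,0,0]]'|tail -1
python3 -m jog '[[255,-6.5,36,0,0,0,0],[255,-6.5,36,0,0,0,0],[255,-6.5,36,0,0,0,0],[255,0,0,0,0,0,0],[255,0,0,0,0,0,0]]'|tail -1
python3 - <<'E'
from h import *
im,c=snap("wrist"); save(im,"w3"); go((.5101,.1621,.0357),93.6); print(proj(c,[(.5101,.1621,.034)]))
E
```

```text
width: 0.0391
width: 0.0387
shift [ 0.3  0.3 53. ] tilt [-0.0007 -0.0004  0.    ] yaw 93.7 turnz 0.001 j6 -1.39 t 12.43
[[258.29311077 208.46079889]]
```

View pics/w3.png

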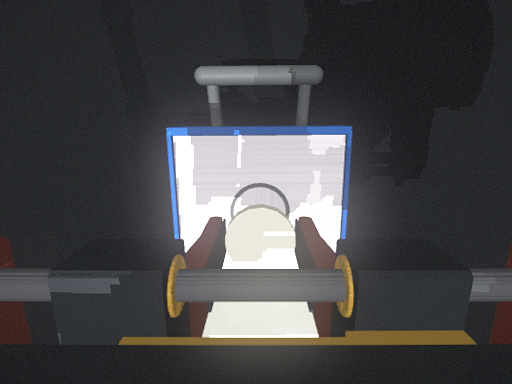

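The disc is held centred in the grip at (260,240), and the ring's centre is about (260,210), within 2 mm of my estimate. Lowering.

```bash
python3 -m jog '[[255,-0.5,0.7,20,0,0,0],[255,0,0,18,0,0,0],[255,0,0,8,0,0,0],[255,0,0,3,0,0,0],[255,0,0,0,0,0,0]]'
python3 -m jog '[[255,0,0,2,0,0,0],[255,0,0,1,0,0,0],[255,0,0,0,0,0,0],[255,0,0,0,0,0,0],[255,0,0,0,0,0,0]]'
```

```text
time_s: 12.85
eef_pos: [0.5108, 0.1612, 0.0391]
tcp_rot: [-0.001, -0.03, 1.0, -0.0]
force: [-0.1, 0.1, 0.1]
width: 0.0386
time_s: 13.27
eef_pos: [0.5114, 0.1625, 0.0372]
tcp_rot: [0.0, -0.031, 1.0, 0.0]
force: [0.1, -0.2, -0.3]
width: 0.0392
```

```bash
python3 -m jog '[[255,0,0,1.2,0,0,0],[255,0,0,0,0,0,0],[255,0,0,0,0,0,0],[255,0,0,0,0,0,0],[81,0,0,0,0,0,0]]'
python3 -m jog '[[81,0,0,0,0,0,0],[81,0,0,0,0,0,0],[81,0,0,0,0,0,0],[81,0,0,-10,0,0,0],[81,0,0,-25,0,0,0]]'
python3 -m jog '[[0,0,0,-35,0,0,0],[0,0,0,-35,0,0,0],[0,0,0,-20,0,0,0],[0,0,0,0,0,0,0],[0,0,0,0,0,0,0]]'|tail -1
python3 - <<'E'
from h import *
go((.470,-.2938,.16),93.6)
im,c=snap("wrist"); save(im,"w4"); print(proj(c,[(.511,.1627,.042)]))
E
```

```text
time_s: 13.68
eef_pos: [0.5111, 0.1625, 0.0355]
tcp_rot: [0.0, -0.031, 1.0, 0.0]
force: [0.5, 0.1, 0.1]
width: 0.0428
time_s: 14.1
eef_pos: [0.5088, 0.1618, 0.0673]
tcp_rot: [-0.004, -0.031, 1.0, -0.001]
force: [0.7, 0.1, -0.1]
width: 0.06
width: 0.087
shift [  70.2 -452.9    2.1] tilt [ 0.0007  0.0038 -0.    ] yaw 93.6 turnz -0.001 j6 -1.39 t 14.52
[[259.86251207 187.42941809]]
```

View pics/w4.png

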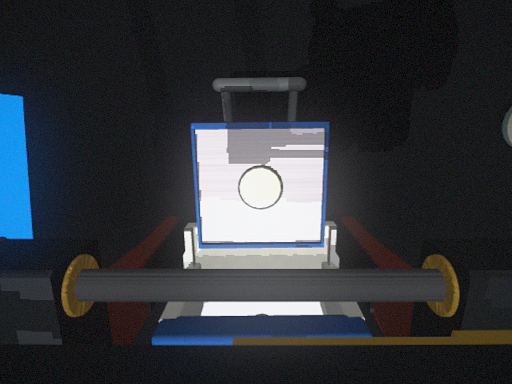

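The first disc sits inside the ring at (260,187), concentric with it. On to the second disc.

```bash
for i in 1 2; do python3 -m jog '[[0,5.8,-37.7,0,0,0,0],[0,5.8,-37.7,0,0,0,0],[0,5.8,-37.7,0,0,0,0],[0,5.8,-37.7,0,0,0,0],[0,5.8,-37.7,0,0,0,0]]'|tail -1;done
python3 -m jog '[[0,5.8,-37.7,0,0,0,0],[0,5.8,-37.7,0,0,0,0],[0,0,0,0,0,0,0],[0,0,0,0,0,0,0],[0,0,0,0,0,0,0]]'|tail -1
python3 - <<'E'
from h import *
im,o=disc("w",(.470,-.2938)); p=o[0][3]; go((p[0],p[1],.0040),93.6);disc("b",(.554,-.168))
E
```

```text
width: 0.0878
width: 0.0879
width: 0.0882
w [258.5 183.5] (np.int32(38), np.int32(38)) 1122 [ 0.4697 -0.2937  0.01  ]
w [277.5 254.5] (np.int32(36), np.int32(28)) 834 [ 0.5492 -0.2678  0.01  ]
w [340.   38.5] (np.int32(181), np.int32(78)) 5643 [ 0.3254 -0.2253  0.01  ]
shift [ -0.3  -1.7 155.1] tilt [ 0.0019 -0.0016  0.    ] yaw 93.6 turnz 0.000 j6 -2.25 t 15.87
b [372.5 337. ] (np.int32(278), np.int32(15)) 2603 [ 0.6492 -0.1456  0.012 ]
b [445.  287.5] (np.int32(33), np.int32(58)) 850 [ 0.5785 -0.0723  0.012 ]
b [ 77.5 285. ] (np.int32(38), np.int32(63)) 1174 [ 0.601  -0.4926  0.012 ]
```

```bash
python3 -m jog '[[0,-0.3,-1.7,35,0,0,0],[0,0,0,35,0,0,0],[0,0,0,35,0,0,0],[0,0,0,25,0,0,0],[0,0,0,10,0,0,0]]'|tail -1
python3 -m jog '[[0,0,0,6,0,0,0],[0,0,0,5,0,0,0],[0,0,0,0,0,0,0],[0,0,0,0,0,0,0],[0,0,0,0,0,0,0]]'
python3 -c "
from h import *
go((.4697,-.2937,.0040),93.6)"
```

```text
width: 0.0878
time_s: 16.75
eef_pos: [0.4712, -0.2957, 0.0114]
tcp_rot: [0.001, -0.031, 1.0, -0.001]
force: [0.2, -0.8, 0.0]
width: 0.0876
shift [1.4 2.1 7.4] tilt [-0.002   0.0024  0.    ] yaw 93.6 turnz -0.001 j6 -2.25 t 16.75
```

```bash
python3 -m jog '[[0,1,2,3.5,0,0,0],[0,0,0,3.5,0,0,0],[0,0,0,0,0,0,0],[255,0,0,0,0,0,0],[255,0,0,0,0,0,0]]' 25
python3 -m jog '[[255,0,0,0,0,0,0],[255,0,0,0,0,0,0],[255,0,0,0,0,0,0],[255,0,0,0,0,0,0],[255,0,0,0,0,0,0]]' 25
python3 -m jog '[[255,0,0,0,0,0,0],[255,0,0,-5,0,0,0],[255,0,0,-20,0,0,0],[255,0,0,-30,0,0,0],[255,0,0,-33,0,0,0]]' 25
python3 -c "
from h import *
go((.511,.1627,.095),93.6)"
```

```text
time_s: 17.17
eef_pos: [0.4689, -0.2932, 0.0024]
tcp_rot: [-0.0, -0.031, 1.0, -0.0]
force: [-0.0, -0.9, -0.1]
width: 0.0782
time_s: 17.58
eef_pos: [0.469, -0.2932, 0.0024]
tcp_rot: [-0.0, -0.031, 1.0, 0.0]
force: [0.3, 0.4, -0.0]
width: 0.0447
time_s: 18.0
eef_pos: [0.468, -0.2924, 0.0899]
tcp_rot: [-0.002, -0.031, 1.0, 0.001]
force: [-0.6, -0.7, 0.7]
width: 0.0392
shift [-71.2 451.5  -4.2] tilt [ 0.0026 -0.003   0.    ] yaw 93.6 turnz -0.001 j6 -2.25 t 18.0
```

```bash
for i in 1 2; do python3 -m jog '[[255,-5.9,37.6,0,0,0,0],[255,-5.9,37.6,0,0,0,0],[255,-5.9,37.6,0,0,0,0],[255,-5.9,37.6,0,0,0,0],[255,-5.9,37.6,0,0,0,0]]'|tail -1;done
python3 -m jog '[[255,-5.9,37.6,0,0,0,0],[255,-5.9,37.6,0,0,0,0],[255,0,0,0,0,0,0],[255,0,0,0,0,0,0],[255,0,0,0,0,0,0]]'
python3 -c "
from h import *
go((.5105,.1627,.0424),93.6)
im,c=snap('wrist');save(im,'w5')"
```

```text
width: 0.0389
width: 0.0391
time_s: 19.25
eef_pos: [0.5115, 0.1613, 0.0905]
tcp_rot: [-0.0, -0.031, 1.0, -0.0]
force: [0.7, -0.1, -0.5]
width: 0.039
shift [ 0.9  1.5 48.1] tilt [-0.0006 -0.0003  0.    ] yaw 93.6 turnz 0.000 j6 -1.39 t 19.25
```

View pics/w5.png

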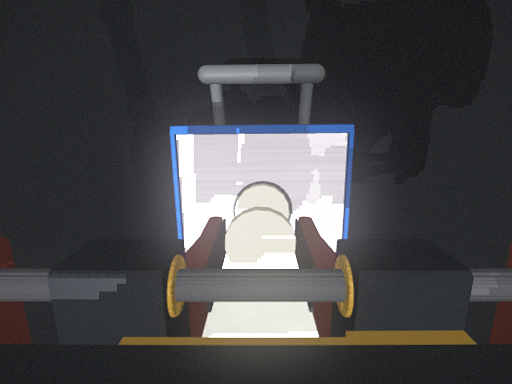

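The second disc is held at (260,240) and the first is still on its mark at (262,205). Lowering.

```bash
python3 -m jog '[[255,0.8,1.5,18,0,0,0],[255,0,0,15,0,0,0],[255,0,0,8,0,0,0],[255,0,0,3,0,0,0],[255,0,0,0,0,0,0]]'|tail -1
python3 -m jog '[[255,0,0,2,0,0,0],[255,0,0,1,0,0,0],[255,0,0,0,0,0,0],[255,0,0,0,0,0,0],[255,0,0,0,0,0,0]]'
python3 -c "
from h import *
go((.5105,.1627,.0424),93.6)"
```

```text
width: 0.039
time_s: 20.13
eef_pos: [0.511, 0.1631, 0.0439]
tcp_rot: [0.0, -0.031, 1.0, 0.0]
force: [-0.2, -0.2, 0.3]
width: 0.0391
shift [ 0.5 -0.4  1.5] tilt [ 0.0001  0.0007 -0.    ] yaw 93.6 turnz -0.000 j6 -1.39 t 20.13
```

```bash
python3 -m jog '[[255,0.3,-0.2,1.2,0,0,0],[255,0,0,0,0,0,0],[255,0,0,0,0,0,0],[255,0,0,0,0,0,0],[81,0,0,0,0,0,0]]'
python3 -m jog '[[81,0,0,0,0,0,0],[81,0,0,0,0,0,0],[81,0,0,0,0,0,0],[81,0,0,-10,0,0,0],[81,0,0,-25,0,0,0]]'|tail -1
python3 -m jog '[[0,0,0,-35,0,0,0],[0,0,0,-35,0,0,0],[0,0,0,-12,0,0,0],[0,0,0,0,0,0,0],[0,0,0,0,0,0,0]]'|tail -1
python3 - <<'E'
from h import *
im,c=snap("wrist"); save(im,"w6",(150,80,370,270),3); print(proj(c,[(.511,.1627,.034),(.511,.1627,.050)]))
go((.553,-.268,.16),93.6)
im,c=snap("top")
for b in blobs(im,(0,0,185),(180,60,255),60)+blobs(im,(15,90,120),(32,255,255),60):
    if 300<b[0][0]<400 and 150<b[0][1]<245: print(b[0],b[1],ray(c,[b[0]],.01)[0].round(3))
E
```

```text
time_s: 20.55
eef_pos: [0.5105, 0.1628, 0.0424]
tcp_rot: [0.0, -0.031, 1.0, 0.0]
force: [0.1, 1.1, 0.1]
width: 0.0426
width: 0.06
width: 0.0869
[[259.61074039 187.70594589]
 [259.58976513 191.61923314]]
shift [ -16.1 -432.5   -2.1] tilt [-0.0003 -0.0017  0.    ] yaw 93.6 turnz -0.001 j6 -1.39 t 21.43
[366.2 192.5] 132 [ 0.553 -0.268  0.01 ]
[333.6 192.1] 110 [ 0.554 -0.168  0.01 ]
```

View pics/w6.png

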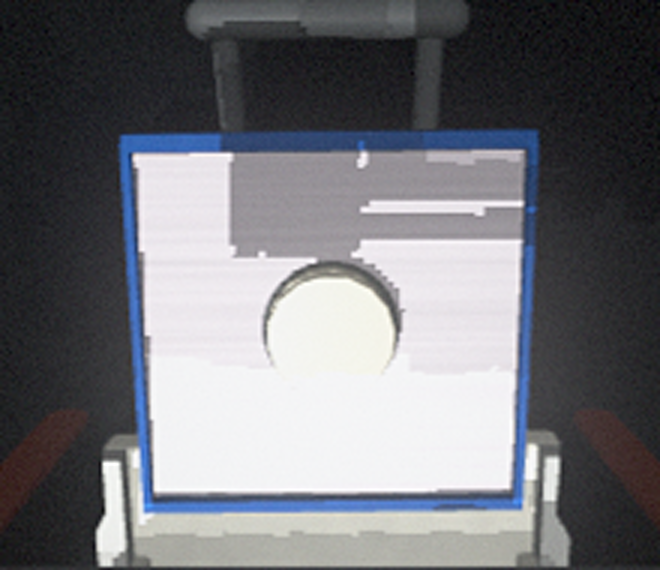

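The two-disc pack is centred at crop (332,330). The remaining white and the brass have not moved. On to the third.

```bash
for i in 1 2; do python3 -m jog '[[0,-1.3,-36,0,0,0,0],[0,-1.3,-36,0,0,0,0],[0,-1.3,-36,0,0,0,0],[0,-1.3,-36,0,0,0,0],[0,-1.3,-36,0,0,0,0]]'|tail -1;done
python3 -m jog '[[0,-1.3,-36,0,0,0,0],[0,-1.3,-36,0,0,0,0],[0,0,0,0,0,0,0],[0,0,0,0,0,0,0],[0,0,0,0,0,0,0]]'|tail -1
python3 - <<'E'
from h import *
im,o=disc("w",(.553,-.268)); p=o[0][3]; go((p[0],p[1],.0040),93.6);disc("b",(.554,-.168))
E
```

```text
width: 0.0876
width: 0.088
width: 0.0877
w [258.5 185.5] (np.int32(38), np.int32(38)) 1125 [ 0.5545 -0.2675  0.01  ]
w [245.5 327.5] (np.int32(118), np.int32(36)) 3195 [ 0.7272 -0.2726  0.01  ]
shift [ -2.2  -1.8 153.8] tilt [ 0.0018 -0.0019  0.    ] yaw 93.6 turnz 0.000 j6 -2.14 t 22.78
b [351.5 191.5] (np.int32(38), np.int32(36)) 1028 [ 0.5551 -0.1694  0.012 ]
b [442.5 285.5] (np.int32(38), np.int32(62)) 1154 [ 0.6583 -0.0506  0.012 ]
b [246. 309.] (np.int32(111), np.int32(15)) 1176 [ 0.7019 -0.2726  0.012 ]
```

```bash
python3 -m jog '[[0,-2,-1.2,35,0,0,0],[0,0,0,35,0,0,0],[0,0,0,35,0,0,0],[0,0,0,25,0,0,0],[0,0,0,10,0,0,0]]'|tail -1
python3 -m jog '[[0,0,0,6,0,0,0],[0,0,0,3,0,0,0],[0,0,0,0,0,0,0],[0,0,0,0,0,0,0],[0,0,0,0,0,0,0]]'|tail -1
python3 -c "
from h import *
go((.5545,-.2675,.0040),93.6)"
```

```text
width: 0.088
width: 0.0879
shift [1.5 1.6 8.5] tilt [-0.0018  0.0029  0.    ] yaw 93.6 turnz -0.000 j6 -2.14 t 23.67
```

```bash
python3 -m jog '[[0,0.7,1.2,3.5,0,0,0],[0,0,0,3.2,0,0,0],[0,0,0,0,0,0,0],[255,0,0,0,0,0,0],[255,0,0,0,0,0,0]]' 25|head -2
python3 -m jog '[[255,0,0,0,0,0,0],[255,0,0,0,0,0,0],[255,0,0,0,0,0,0],[255,0,0,0,0,0,0],[255,0,0,0,0,0,0]]' 25
python3 -m jog '[[255,0,0,0,0,0,0],[255,0,0,-5,0,0,0],[255,0,0,-20,0,0,0],[255,0,0,-30,0,0,0],[255,0,0,-33,0,0,0]]' 25
python3 -c "
from h import *
go((.511,.1627,.095),93.6)"
```

```text
time_s: 24.08
eef_pos: [0.5541, -0.2673, 0.0034]
time_s: 24.5
eef_pos: [0.5542, -0.2673, 0.0036]
tcp_rot: [0.0, -0.031, 1.0, -0.0]
force: [-0.3, 0.6, -0.3]
width: 0.045
time_s: 24.92
eef_pos: [0.5531, -0.2667, 0.0909]
tcp_rot: [-0.002, -0.031, 1.0, 0.001]
force: [-1.2, -0.1, 0.0]
width: 0.0385
shift [ 15.3 431.2  -3.2] tilt [ 0.0021 -0.0033  0.    ] yaw 93.6 turnz -0.001 j6 -2.14 t 24.92
```

```bash
for i in 1 2; do python3 -m jog '[[255,1.3,36,0,0,0,0],[255,1.3,36,0,0,0,0],[255,1.3,36,0,0,0,0],[255,1.3,36,0,0,0,0],[255,1.3,36,0,0,0,0]]'|tail -1;done
python3 -m jog '[[255,1.3,36,0,0,0,0],[255,1.3,36,0,0,0,0],[255,0,0,0,0,0,0],[255,0,0,0,0,0,0],[255,0,0,0,0,0,0]]'
python3 -c "
from h import *
go((.511,.1627,.0515),93.6)
im,c=snap('wrist');print(blobs(im[200:275,180:330],(0,0,140),(180,70,255),300))"
```

```text
width: 0.0389
width: 0.0387
time_s: 26.17
eef_pos: [0.5119, 0.1625, 0.0918]
tcp_rot: [0.0, -0.031, 1.0, -0.0]
force: [0.4, -0.6, -0.4]
width: 0.039
shift [ 0.8  0.3 40.3] tilt [-0.0006  0.0002  0.    ] yaw 93.6 turnz -0.000 j6 -1.39 t 26.17
[(array([75.1, 28.7]), np.int32(7216), array([  0,   0, 150,  69], dtype=int32))]
```

```bash
python3 -m jog '[[255,0.6,0.3,15,0,0,0],[255,0,0,12,0,0,0],[255,0,0,7,0,0,0],[255,0,0,3,0,0,0],[255,0,0,0,0,0,0]]'|tail -1
python3 -m jog '[[255,0,0,1.2,0,0,0],[255,0,0,0,0,0,0],[255,0,0,0,0,0,0],[255,0,0,0,0,0,0],[255,0,0,0,0,0,0]]'
python3 -c "
from h import *
go((.511,.1627,.0515),93.6)"
```

```text
width: 0.0388
time_s: 27.05
eef_pos: [0.5114, 0.1632, 0.0538]
tcp_rot: [0.0, -0.031, 1.0, 0.0]
force: [1.4, -0.2, -0.3]
width: 0.0389
shift [ 0.4 -0.5  2.3] tilt [ 0.0001  0.0007 -0.    ] yaw 93.6 turnz -0.001 j6 -1.39 t 27.05
```

```bash
python3 -m jog '[[255,0.2,-0.3,2,0,0,0],[255,0,0,0,0,0,0],[255,0,0,0,0,0,0],[255,0,0,0,0,0,0],[81,0,0,0,0,0,0]]'
python3 -m jog '[[81,0,0,0,0,0,0],[81,0,0,0,0,0,0],[81,0,0,0,0,0,0],[81,0,0,-10,0,0,0],[81,0,0,-25,0,0,0]]'|tail -1
python3 -m jog '[[0,0,0,-35,0,0,0],[0,0,0,-30,0,0,0],[0,0,0,-8,0,0,0],[0,0,0,0,0,0,0],[0,0,0,0,0,0,0]]'|tail -1
python3 - <<'E'
from h import *
im,c=snap("wrist"); save(im,"w7",(150,80,370,270),3); print(proj(c,[(.511,.1627,.034),(.511,.1627,.058)]))
go((.5551,-.1694,.16),93.6)
im,c=snap("top")
for b in blobs(im,(0,0,185),(180,60,255),60)+blobs(im,(15,90,120),(32,255,255),60):
    if 300<b[0][0]<400 and 150<b[0][1]<245: print(b[0],b[1],ray(c,[b[0]],.01)[0].round(3))
E
```

```text
time_s: 27.47
eef_pos: [0.511, 0.1629, 0.0514]
tcp_rot: [0.0, -0.031, 1.0, 0.0]
force: [0.0, 0.1, 0.1]
width: 0.043
width: 0.0599
width: 0.0869
[[259.66284812 187.5393616 ]
 [259.6313069  193.54996779]]
shift [ -23.9 -334.2   -2. ] tilt [-0.0003 -0.0019  0.    ] yaw 93.6 turnz -0.001 j6 -1.39 t 28.35
[333.6 192.1] 111 [ 0.554 -0.168  0.01 ]
```

View pics/w7.png

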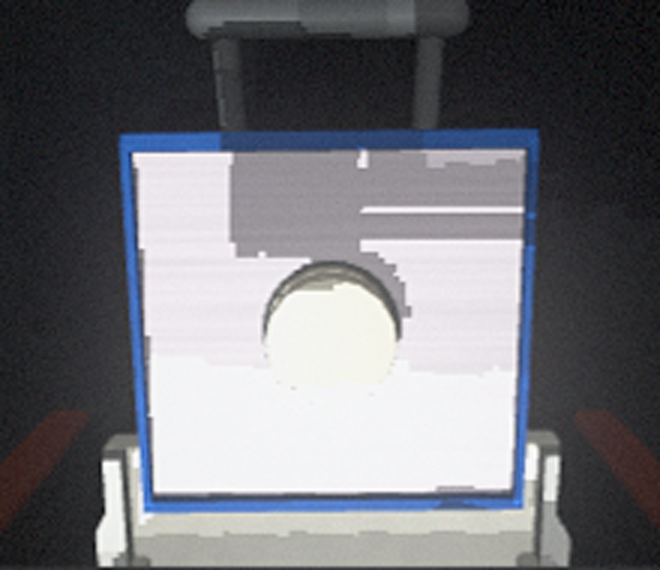

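Three whites are stacked at crop (332,338), and only the brass is left on the mat. On to the brass.

```bash
python3 -m jog '[[0,-2.4,-33.3,0,0,0,0],[0,-2.4,-33.3,0,0,0,0],[0,-2.4,-33.3,0,0,0,0],[0,-2.4,-33.3,0,0,0,0],[0,-2.4,-33.3,0,0,0,0]]'|tail -1
python3 -m jog '[[0,-2.4,-33.3,0,0,0,0],[0,-2.4,-33.3,0,0,0,0],[0,-2.4,-33.3,0,0,0,0],[0,-2.4,-33.3,0,0,0,0],[0,-2.4,-33.3,0,0,0,0]]'|tail -1
python3 -m jog '[[0,0,0,0,0,0,0],[0,0,0,0,0,0,0],[0,0,0,0,0,0,0],[0,0,0,0,0,0,0],[0,0,0,0,0,0,0]]'|tail -1
python3 - <<'E'
from h import *
im,o=disc("b",(.554,-.169)); p=o[0][3]; go((p[0],p[1],.0050),93.6)
E
```

```text
width: 0.0879
width: 0.0875
width: 0.088
b [258.  182.5] (np.int32(37), np.int32(36)) 1039 [ 0.555  -0.1686  0.012 ]
b [372.5 337. ] (np.int32(278), np.int32(15)) 2581 [ 0.7351 -0.0201  0.012 ]
b [ 77.5 285. ] (np.int32(38), np.int32(63)) 1163 [ 0.6876 -0.3673  0.012 ]
shift [  0.8  -1.8 154.3] tilt [ 0.0002 -0.0001  0.    ] yaw 93.7 turnz 0.001 j6 -1.99 t 29.7
```

```bash
python3 -m jog '[[0,0.4,-1.2,35,0,0,0],[0,0,0,35,0,0,0],[0,0,0,35,0,0,0],[0,0,0,25,0,0,0],[0,0,0,10,0,0,0]]'|tail -1
python3 -m jog '[[0,0,0,6,0,0,0],[0,0,0,3,0,0,0],[0,0,0,0,0,0,0],[0,0,0,0,0,0,0],[0,0,0,0,0,0,0]]'|tail -1
python3 -c "
from h import *
go((.555,-.1686,.0050),93.6)"
```

```text
width: 0.0875
width: 0.0878
shift [1.5 1.1 7.5] tilt [-0.0014  0.0031  0.    ] yaw 93.6 turnz -0.001 j6 -1.99 t 30.53
```

```bash
python3 -m jog '[[0,0.7,0.6,3.2,0,0,0],[0,0,0,3,0,0,0],[0,0,0,0,0,0,0],[255,0,0,0,0,0,0],[255,0,0,0,0,0,0]]' 40|head -2
python3 -m jog '[[255,0,0,0,0,0,0],[255,0,0,0,0,0,0],[255,0,0,0,0,0,0],[255,0,0,0,0,0,0],[255,0,0,0,0,0,0]]' 40
python3 -m jog '[[255,0,0,0,0,0,0],[255,0,0,-5,0,0,0],[255,0,0,-20,0,0,0],[255,0,0,-33,0,0,0],[255,0,0,-38,0,0,0]]' 40
python3 -c "
from h import *
go((.511,.1627,.105),93.6)"
```

```text
time_s: 30.95
eef_pos: [0.5545, -0.1687, 0.0041]
time_s: 31.37
eef_pos: [0.5546, -0.1687, 0.0042]
tcp_rot: [0.0, -0.031, 1.0, 0.0]
force: [0.1, 0.8, 0.6]
width: 0.0444
time_s: 31.78
eef_pos: [0.5529, -0.1681, 0.0987]
tcp_rot: [-0.003, -0.031, 1.0, 0.001]
force: [0.5, -0.3, -1.2]
width: 0.039
shift [ 21.3 332.8  -5.5] tilt [ 0.0023 -0.0051  0.    ] yaw 93.6 turnz -0.001 j6 -1.99 t 31.78
```

```bash
for i in 1 2; do python3 -m jog '[[255,2.0,33.3,0,0,0,0],[255,2.0,33.3,0,0,0,0],[255,2.0,33.3,0,0,0,0],[255,2.0,33.3,0,0,0,0],[255,2.0,33.3,0,0,0,0]]'|tail -1;done
python3 -m jog '[[255,0,0,0,0,0,0],[255,0,0,0,0,0,0],[255,0,0,0,0,0,0],[255,0,0,0,0,0,0],[255,0,0,0,0,0,0]]'
python3 -c "
from h import *
go((.511,.1627,.0602),93.6)
im,c=snap('wrist');save(im,'w8')"
```

```text
width: 0.039
width: 0.0388
time_s: 33.03
eef_pos: [0.5142, 0.1611, 0.1002]
tcp_rot: [-0.0, -0.03, 1.0, -0.0]
force: [0.2, 0.7, -1.2]
width: 0.0388
shift [ 3.1  1.8 40. ] tilt [-0.0003 -0.      0.    ] yaw 93.5 turnz -0.003 j6 -1.39 t 33.03
```

View pics/w8.png

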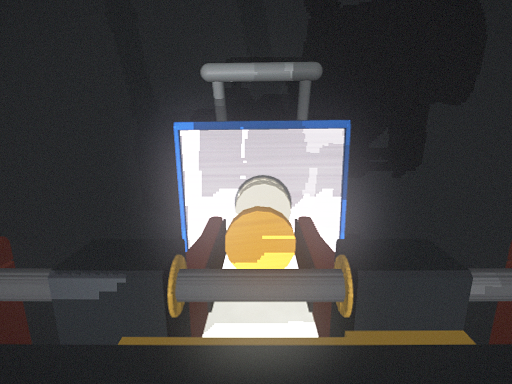

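The brass is held at (260,240) and the white stack is in place at (262,203). Lowering.

```bash
python3 -m jog '[[255,2.9,1.7,15,0,0,0],[255,0,0,12,0,0,0],[255,0,0,7,0,0,0],[255,0,0,3,0,0,0],[255,0,0,0,0,0,0]]'|tail -1
python3 -m jog '[[255,0,0,1,0,0,0],[255,0,0,0,0,0,0],[255,0,0,0,0,0,0],[255,0,0,0,0,0,0],[255,0,0,0,0,0,0]]'
python3 -c "
from h import *
go((.511,.1627,.0602),93.6)"
```

```text
width: 0.0387
time_s: 33.92
eef_pos: [0.5111, 0.164, 0.0626]
tcp_rot: [0.0, -0.031, 1.0, 0.0]
force: [0.6, -0.3, -1.6]
width: 0.0389
shift [ 0.2 -1.3  2.4] tilt [ 0.0001  0.0007 -0.    ] yaw 93.6 turnz -0.001 j6 -1.39 t 33.92
```

```bash
python3 -m jog '[[255,0.1,-1,2.2,0,0,0],[255,0,0,0,0,0,0],[255,0,0,0,0,0,0],[255,0,0,0,0,0,0],[81,0,0,0,0,0,0]]'
python3 -m jog '[[81,0,0,0,0,0,0],[81,0,0,0,0,0,0],[81,0,0,0,0,0,0],[81,0,0,-10,0,0,0],[81,0,0,-25,0,0,0]]'|tail -1
python3 -m jog '[[0,0,0,-35,0,0,0],[0,0,0,-22,0,0,0],[0,0,0,-8,0,0,0],[0,0,0,0,0,0,0],[0,0,0,0,0,0,0]]'|tail -1
python3 - <<'E'
from h import *
im,c=snap("wrist"); save(im,"w9",(150,60,370,270),3); print(proj(c,[(.511,.1627,.034),(.511,.1627,.068),(.4085,.157,.046)]))
go((.4085,.1565,.16),93.6)
E
```

```text
time_s: 34.33
eef_pos: [0.511, 0.1629, 0.0601]
tcp_rot: [0.0, -0.031, 1.0, 0.0]
force: [-0.1, -0.5, -0.0]
width: 0.0429
width: 0.0596
width: 0.0867
[[259.6011754  187.87443626]
 [259.54180111 196.71242429]
 [260.22844443  74.29856121]]
shift [ 1.02e+02  1.00e-01 -1.50e+00] tilt [-0.0004 -0.0023  0.    ] yaw 93.6 turnz -0.001 j6 -1.39 t 35.22
```

View pics/w9.png

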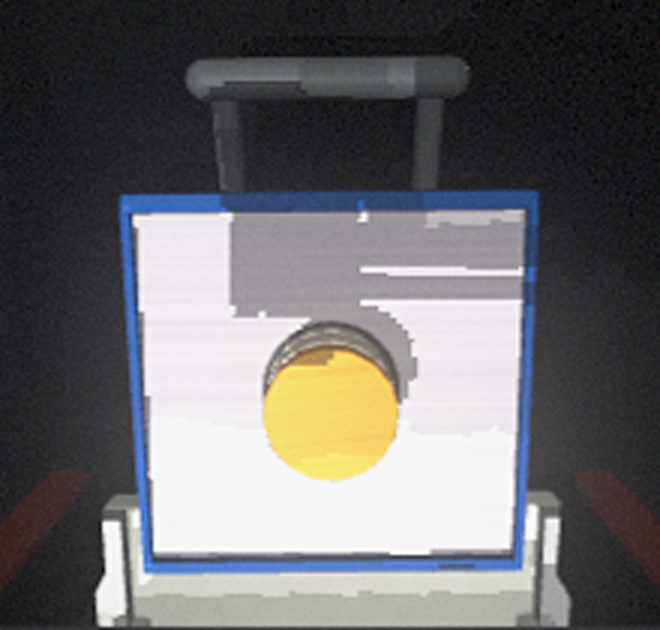

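The pack is complete with the brass on top, at crop (332,413). The handle at crop (328,77) is some mm nearer the press than where the jaws released, so I'll re-measure it.

```bash
python3 -m jog '[[0,25,0,0,0,0,0],[0,25,0,0,0,0,0],[0,25,0,0,0,0,0],[0,20,0,0,0,0,0],[0,0,0,0,0,0,0]]'|tail -1
python3 - <<'E'
from h import *
c=imaging.get_calibration("wrist")
im,c=snap("wrist"); save(im,"w10",(130,100,390,290),3); print(proj(c,[(.417,.157,.046)])); go((.417,.1565,.036),93.6)
E
```

```text
width: 0.0882
[[259.80811026 195.48797693]]
shift [ -2.6  -0.5 122.2] tilt [-0.0004 -0.0021  0.    ] yaw 93.6 turnz 0.000 j6 -1.35 t 35.68
```

View pics/w10.png

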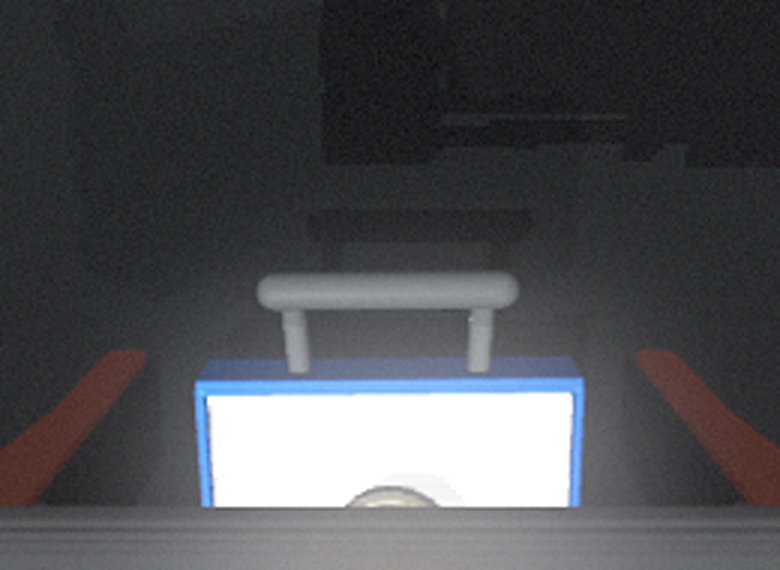

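The handle is at (259,197), x≈0.418, but my first estimate of its home x doesn't quite fit that. I'll check the drawer travel from the ring's front edge, using the two top pictures already taken.

Run:
```python
from h import *
c=imaging.get_calibration("top")
q=lambda x,y,s:(170+(x+.5)/s-.5,115+(y+.5)/s-.5)
a=ray(c,[q(313,374,6)],.034)[0];b=ray(c,[q(271,491,5)],.034)[0];print("ring front",a,b,np.linalg.norm(a-b))
print("bridge front at top z .136",ray(c,[q(301,330,6)],.136)[0], "handle home",ray(c,[q(322,518,6)],.046)[0])
im0=cv2.imread("pics/top0.png")[...,::-1]
im,_=snap("top"); 
for n,i in(("home",im0),("out",im)):
    for b in blobs(i,(100,120,40),(120,255,255),15):
        if 180<b[0][0]<260 and 145<b[0][1]<250: print(n,b)
# column profile of home at u=223: rows 170..205
print(im0[180:206,223].sum(1)); print(im[180:250,223].sum(1))
```

```text
ring front [0.59561965 0.16890876 0.034     ] [0.48881967 0.16193539 0.034     ] 0.10702739759449233
bridge front at top z .136 [0.59927198 0.16838528 0.136     ] handle home [0.52262812 0.16314917 0.046     ]
home (array([219.3, 160.6]), np.int32(1003), array([188, 149,  63,  24], dtype=int32))
home (array([222.3, 190.6]), np.int32(99), array([202, 188,  43,   6], dtype=int32))
out (array([219.1, 160.8]), np.int32(969), array([188, 149,  63,  24], dtype=int32))
out (array([246. , 202.9]), np.int32(35), array([245, 191,   3,  23], dtype=int32))
out (array([201. , 201.6]), np.int32(23), array([200, 194,   3,  16], dtype=int32))
[514 505 501 520 583 649 657 655 600 474 310 161  71  48  42  75 127  88
 117 224 314 324 255 165  92  55]
[555 561 562 559 503 428 544 648 654 653 654 652 651 652 652 654 651 627
 561 509 502 508 501 505 498 497 479 505 534 552 576 582 597 608 620 623
 631 633 637 641 642 640 647 647 649 651 652 651 647 648 649 644 644 640
 636 635 632 625 617 606 602 592 579 567 552 546 522 501 472 444]
```

Ring travel in the same camera is 107 mm, above 100. The cap and bridge axis (x≈0.625) against the plate (x≈0.511) gives about 114 mm still to push, so the drawer seems to have started about 7 mm open. I'll grip the handle and push until it stops.

```bash
python3 -m jog '[[0,-3.4,-0.5,28,0,0,0],[0,0,0,28,0,0,0],[0,0,0,25,0,0,0],[0,0,0,15,0,0,0],[0,0,0,8,0,0,0]]' |tail -1
python3 -m jog '[[0,0,0,0,0,0,0],[0,0,0,6,0,0,0],[0,0,0,5,0,0,0],[0,0,0,4,0,0,0],[0,0,0,0,0,0,0]]'
python3 -c "
from h import *
go((.4178,.1565,.0355),93.6)"
```

```text
width: 0.0881
time_s: 36.57
eef_pos: [0.4195, 0.1567, 0.0406]
tcp_rot: [-0.0, -0.031, 1.0, -0.0]
force: [-0.3, 0.7, 0.7]
width: 0.0878
shift [ 1.7 -0.1  5.1] tilt [-0.     -0.0002  0.    ] yaw 93.6 turnz -0.001 j6 -1.35 t 36.57
```

```bash
python3 -m jog '[[0,1,0,3,0,0,0],[0,0,0,0,0,0,0],[255,0,0,0,0,0,0],[255,0,0,0,0,0,0],[255,0,0,0,0,0,0]]' 30|tail -1
python3 -m jog '[[255,0,0,0,0,0,0],[255,0,0,0,0,0,0],[255,-2,0,0,0,0,0],[255,-5,0,0,0,0,0],[255,-7,0,0,0,0,0]]' 30
python3 -m jog '[[255,-8,0,0,0,0,0],[255,-8,0,0,0,0,0],[255,-8,0,0,0,0,0],[255,-8,0,0,0,0,0],[255,-8,0,0,0,0,0]]' 30
python3 -m jog '[[255,-8,0,0,0,0,0],[255,-8,0,0,0,0,0],[255,-8,0,0,0,0,0],[255,-8,0,0,0,0,0],[255,-8,0,0,0,0,0]]' 30
python3 -m jog '[[255,-4,0,0,0,0,0],[255,-3,0,0,0,0,0],[255,0,0,0,0,0,0],[255,0,0,0,0,0,0],[255,0,0,0,0,0,0]]' 30
```

```text
width: 0.0797
time_s: 37.4
eef_pos: [0.4324, 0.1572, 0.0381]
tcp_rot: [-0.0, -0.031, 1.0, -0.0]
force: [-1.0, -3.7, 2.6]
width: 0.0797
time_s: 37.82
eef_pos: [0.4734, 0.1602, 0.0381]
tcp_rot: [0.0, -0.031, 1.0, 0.0]
force: [-1.4, -2.4, 5.3]
width: 0.0798
time_s: 38.23
eef_pos: [0.5132, 0.1631, 0.0381]
tcp_rot: [0.0, -0.031, 1.0, 0.0]
force: [-1.7, -0.3, 5.9]
width: 0.08
time_s: 38.65
eef_pos: [0.5196, 0.1635, 0.0382]
tcp_rot: [0.001, -0.031, 1.0, 0.001]
force: [1.7, 3.7, 3.7]
width: 0.0797
```

```bash
python3 -m jog '[[255,-2,0,0,0,0,0],[255,-2,0,0,0,0,0],[255,-1,0,0,0,0,0],[255,0,0,0,0,0,0],[255,0,0,0,0,0,0]]' 30
python3 -m jog '[[255,-2,0,0,0,0,0],[255,-2,0,0,0,0,0],[255,-1,0,0,0,0,0],[255,0,0,0,0,0,0],[255,0,0,0,0,0,0]]' 30
```

```text
time_s: 39.07
eef_pos: [0.5242, 0.1638, 0.0381]
tcp_rot: [0.0, -0.031, 1.0, 0.0]
force: [-1.9, 5.5, 5.1]
width: 0.0798
time_s: 39.48
eef_pos: [0.5293, 0.1642, 0.0381]
tcp_rot: [0.0, -0.031, 1.0, 0.001]
force: [0.9, 5.0, 4.5]
width: 0.0796
```

```bash
python3 -m jog '[[255,-1,0,0,0,0,0],[255,-1,0,0,0,0,0],[255,-1,0,0,0,0,0],[255,0,0,0,0,0,0],[255,0,0,0,0,0,0]]' 30
python3 -m jog '[[255,-1,0,0,0,0,0],[255,-1,0,0,0,0,0],[255,-1,0,0,0,0,0],[255,0,0,0,0,0,0],[255,0,0,0,0,0,0]]' 30
python3 - <<'E'
from h import *
im,c=snap("wrist"); save(im,"w11")
E
```

```text
time_s: 39.9
eef_pos: [0.5322, 0.1644, 0.0381]
tcp_rot: [0.0, -0.031, 1.0, 0.001]
force: [-0.9, 5.2, 4.3]
width: 0.0796
time_s: 40.32
eef_pos: [0.5349, 0.1646, 0.0381]
tcp_rot: [-0.0, -0.031, 1.0, 0.001]
force: [-2.2, 5.2, 5.2]
width: 0.08
```

View pics/w11.png

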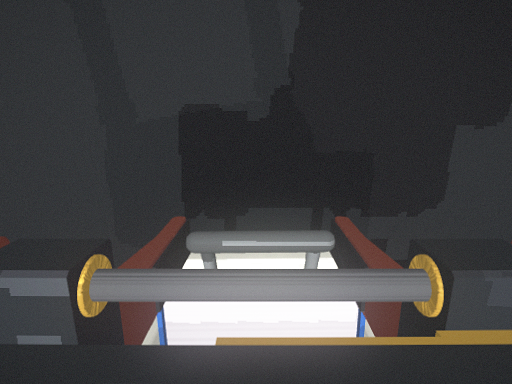

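The handle is still in the jaws at (260,241), so nothing has slipped. Pushing on gently for the stop.

```bash
for i in 1 2; do python3 -m jog '[[255,-1,0,0,0,0,0],[255,-1,0,0,0,0,0],[255,-1,0,0,0,0,0],[255,0,0,0,0,0,0],[255,0,0,0,0,0,0]]' 30 | sed -n '2p;4p'; done
```

```text
eef_pos: [0.5351, 0.1646, 0.0381]
force: [-13.5, 3.0, 12.6]
eef_pos: [0.5352, 0.1646, 0.038]
force: [-25.5, 2.6, 19.2]
```

The stop is found, so the drawer is home. Relaxing, releasing and rising.

```bash
python3 -m jog '[[255,2,0,0,0,0,0],[255,2,0,0,0,0,0],[255,1,0,0,0,0,0],[255,0,0,0,0,0,0],[255,0,0,0,0,0,0]]' 30 | sed -n '2p;4p'
python3 -m jog '[[0,0,0,0,0,0,0],[0,0,0,0,0,0,0],[0,0,0,0,0,0,0],[0,0,0,0,0,0,0],[0,0,0,-4,0,0,0]]' 30 | sed -n '2p;4p'
python3 -m jog '[[0,0,0,-12,0,0,0],[0,0,0,-30,0,0,0],[0,0,0,-40,0,0,0],[0,0,0,-40,0,0,0],[0,0,0,-40,0,0,0]]'|tail -1
python3 -m jog '[[0,0,0,-40,0,0,0],[0,0,0,-10,0,0,0],[0,0,0,0,0,0,0],[0,0,0,0,0,0,0],[0,0,0,0,0,0,0]]'|tail -1
python3 - <<'E'
from h import *
im,c=snap("wrist"); save(im,"w12"); go((.6255,.1693,.27),93.6)
print(proj(c,[(.6255,.1693,.22),(.535,.1646,.046)]))
E
```

```text
eef_pos: [0.535, 0.1646, 0.0381]
force: [-6.0, 5.2, 8.2]
eef_pos: [0.5355, 0.1634, 0.0405]
force: [-1.2, -0.5, -1.0]
width: 0.0877
width: 0.0875
shift [-90.   -0.1 -19.1] tilt [-0.0008 -0.0042  0.    ] yaw 93.6 turnz -0.001 j6 -1.40 t 42.92
[[259.76170067 333.41620644]
 [260.65512736 172.97156769]]
```

View pics/w12.png

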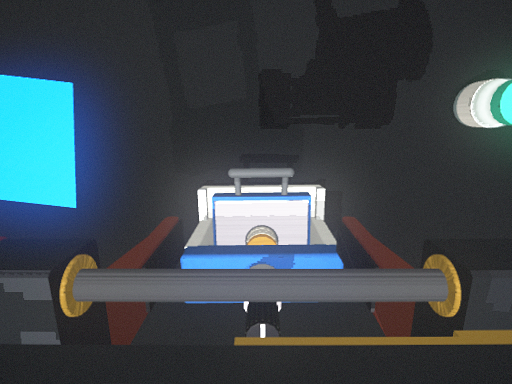

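The handle is at (261,173), exactly where predicted for home, and the brass and white stack is visible inside at (262,240). That was the 16th picture, so from here I check by numbers only. Moving over the cap and winding the wrist back for one long stroke.

```bash
python3 -m jog '[[0,-20,0.2,-15,0,0,0],[0,-35,0.2,-10,0,0,0],[0,-35,0.2,0,0,0,0],[0,0,0,0,0,0,-0.122],[0,0,0,0,0,0,-0.122]]' 25|tail -1
python3 -m jog '[[0,0,0,0,0,0,-0.122],[0,0,0,0,0,0,-0.122],[0,0,0,0,0,0,-0.122],[0,0,0,0,0,0,-0.122],[0,0,0,0,0,0,-0.122]]'|tail -1
python3 -m jog '[[0,0,0,0,0,0,-0.122],[0,0,0,0,0,0,-0.122],[0,0,0,0,0,0,0],[0,0,0,0,0,0,0],[0,0,0,0,0,0,0]]'|tail -1
python3 - <<'E'
from h import *
go((.6257,.170,.185)); print(observe()["joint_pos"].round(2),observe()["wrist_torque"].round(3),observe()["force"].round(2))
E
```

```text
width: 0.0877
width: 0.0879
width: 0.088
shift [ 0.  -0.1 92.6] tilt [ 0.0018 -0.0013  0.    ] yaw 156.3 t 44.17
[ 0.21  0.25  0.96 -0.    1.94 -2.51] [ 0.107 -0.057 -0.038] [ 0.52 -0.15  0.73]
```

```bash
python3 -m jog '[[0,0,0,20,0,0,0],[0,0,0,20,0,0,0],[0,0,0,20,0,0,0],[0,0,0,12,0,0,0],[0,0,0,8,0,0,0]]' |sed -n '2p;4p'
python3 -m jog '[[0,0,0,6,0,0,0],[0,0,0,4,0,0,0],[0,0,0,0,0,0,0],[0,0,0,0,0,0,0],[0,0,0,0,0,0,0]]'|sed -n '2p;4p'
python3 - <<'E'
from h import *
go((.6257,.170,.185)); print(observe()["wrist_torque"].round(3))
E
```

```text
eef_pos: [0.6253, 0.17, 0.1964]
force: [-0.9, 0.3, -0.2]
eef_pos: [0.6264, 0.1702, 0.1902]
force: [0.6, -0.4, -0.0]
shift [0.5 0.6 5.2] tilt [-0.0014  0.0011  0.    ] yaw 156.5 t 45.0
[ 0.171 -0.136  0.012]
```

```bash
python3 -m jog '[[0,0.5,0.5,3,0,0,0],[0,0,0,0,0,0,0],[255,0,0,0,0,0,0],[255,0,0,0,0,0,0],[255,0,0,0,0,0,0]]' 10|sed -n '2p;4p'
for i in 1 2; do python3 -m jog '[[255,0,0,0,0,0,0],[255,0,0,0,0,0,0],[255,0,0,0,0,0,0],[255,0,0,0,0,0,0],[255,0,0,0,0,0,0]]' 10|sed -n '2,5p'; done
python3 - <<'E'
from h import *
s=observe();print(rot(s["tcp_rot"]).inv().apply(s["force"]).round(2),s["wrist_torque"].round(3))
E
```

```text
eef_pos: [0.6254, 0.1699, 0.1861]
force: [0.3, -0.8, -0.4]
eef_pos: [0.6254, 0.1699, 0.1859]
tcp_rot: [-0.0, -0.548, 0.836, 0.0]
force: [-0.3, -0.1, -0.2]
width: 0.0381
eef_pos: [0.6281, 0.1686, 0.1861]
tcp_rot: [0.002, -0.547, 0.837, -0.002]
force: [11.9, -3.9, -2.1]
width: 0.026
[ -1.16 -12.47   2.21] [-0.331 -1.915 -0.035]
```

```bash
python3 -m jog '[[255,0,-1.5,0,0,0,0],[255,0,-1.5,0,0,0,0],[255,0,0,0,0,0,0],[255,0,0,0,0,0,0],[255,0,0,0,0,0,0]]' 25|sed -n '2,5p'
python3 -m jog '[[255,0,0,0,0,0,0.1],[255,0,0,0,0,0,0.1],[255,0,0,0,0,0,0.1],[255,0,0,0,0,0,0.1],[255,0,0,0,0,0,0.1]]' 25|sed -n '2,5p'
python3 - <<'E'
from h import *
s=observe();print(rot(s["tcp_rot"]).inv().apply(s["force"]).round(2),s["wrist_torque"].round(3));print(yaw())
E
```

```text
eef_pos: [0.6285, 0.1685, 0.186]
tcp_rot: [0.0, -0.548, 0.836, -0.0]
force: [3.4, -0.8, -0.4]
width: 0.0253
eef_pos: [0.6274, 0.1695, 0.186]
tcp_rot: [-0.0, -0.322, 0.947, 0.001]
force: [-0.9, 2.1, 2.7]
width: 0.0257
[-0.58  2.21 -2.68] [0.524 0.133 0.001]
127.60215589480893
```

```bash
cat > st.py <<'E'
from h import *
s=observe();print("Ftool",rot(s["tcp_rot"]).inv().apply(s["force"]).round(1),"Mz",s["wrist_torque"].round(3),"yaw",round(yaw(),1),"xy",s["eef_pos"].round(4),"w",round(s["width"],4),"j6",s["joint_pos"][5].round(2),round(s["time_s"],2))
E
for i in 1 2; do python3 -m jog '[[255,0,0,0,0,0,0.1],[255,0,0,0,0,0,0.1],[255,0,0,0,0,0,0.1],[255,0,0,0,0,0,0.1],[255,0,0,0,0,0,0.1]]' 25 >/dev/null; python3 st.py; done
```

```text
Ftool [ 0.8  6.  -1.6] Mz [1.282 0.288 0.078] yaw 99.0 xy [0.6269 0.1709 0.186 ] w 0.0254 j6 -1.52 47.5
Ftool [ 3.6  9.  -0.7] Mz [ 1.949 -0.115  0.002] yaw 70.5 xy [0.6271 0.1724 0.1861] w 0.0256 j6 -1.02 47.92
```

```bash
python3 -m jog '[[255,0.8,2,0,0,0,0.05],[255,0,0,0,0,0,0.1],[255,0,0,0,0,0,0.1],[255,0,0,0,0,0,0.1],[255,0,0,0,0,0,0.1]]' 25 >/dev/null; python3 st.py
for i in 1 2; do python3 -m jog '[[255,0,0,0,0,0,0.1],[255,0,0,0,0,0,0.1],[255,0,0,0,0,0,0.1],[255,0,0,0,0,0,0.1],[255,0,0,0,0,0,0.1]]' 25 >/dev/null; python3 st.py; done
```

```text
Ftool [3.9 6.7 0.8] Mz [ 1.417 -0.791 -0.038] yaw 44.6 xy [0.6278 0.1737 0.1861] w 0.0257 j6 -0.56 48.33
Ftool [ 6.8 11.4  2.6] Mz [ 1.691 -1.737  0.017] yaw 16.0 xy [0.6291 0.1743 0.1862] w 0.0257 j6 -0.06 48.75
Ftool [12.5 10.2  4. ] Mz [ 1.688 -2.638  0.029] yaw -12.7 xy [0.6304 0.1743 0.1862] w 0.0258 j6 0.44 49.17
```

The TCP traces a 3 mm circle, so the cap axis is at about (0.630, 0.1714). Regrasping centred on it.

```bash
python3 -m jog '[[150,0,0,0,0,0,0],[150,0,0,0,0,0,0],[150,0,0,0,0,0,0],[150,0,0,0,0,0,0],[150,0,0,0,0,0,0]]' 25 >/dev/null; python3 st.py
python3 -c "
from h import *
go((.630,.1714,.186))"
```

```text
Ftool [-0.7 -0.4  0.5] Mz [-0.05  -0.121  0.017] yaw -12.5 xy [0.6277 0.1707 0.1858] w 0.0359 j6 0.43 49.58
shift [ 1.1  2.1 -0.2] tilt [-0.0007  0.0003  0.    ] yaw -12.5 t 49.58
```

```bash
python3 -m jog '[[150,1.1,2.1,0,0,0,0],[150,0,0,0,0,0,0],[255,0,0,0,0,0,0],[255,0,0,0,0,0,0],[255,0,0,0,0,0,0]]' 25 >/dev/null
python3 -m jog '[[255,0,0,0,0,0,0],[255,0,0,0,0,0,0],[255,0,0,0,0,0,0],[255,0,0,0,0,0,0],[255,0,0,0,0,0,0]]' 25 >/dev/null; python3 st.py
for i in 1 2 3 4; do python3 -m jog '[[255,0,0,0,0,0,0.1],[255,0,0,0,0,0,0.1],[255,0,0,0,0,0,0.1],[255,0,0,0,0,0,0.1],[255,0,0,0,0,0,0.1]]' 25 >/dev/null; python3 st.py; done
```

```text
Ftool [-1.  -0.8  0.2] Mz [-0.036  0.142  0.028] yaw -12.5 xy [0.6302 0.1715 0.1859] w 0.0257 j6 0.43 50.42
Ftool [-1.4 -1.4 -0.8] Mz [-0.004  0.214  0.097] yaw -41.5 xy [0.6302 0.1715 0.1859] w 0.0256 j6 0.94 50.83
Ftool [-0.8 -0.6  0.6] Mz [-0.097  0.215  0.054] yaw -70.1 xy [0.6302 0.1715 0.1859] w 0.0259 j6 1.44 51.25
Ftool [-0.8  0.8 -0.2] Mz [0.005 0.233 0.064] yaw -98.8 xy [0.6302 0.1715 0.1859] w 0.0256 j6 1.94 51.67
Ftool [-1.3  0.8 -0.4] Mz [0.068 0.24  0.098] yaw -127.4 xy [0.6301 0.1715 0.1859] w 0.0257 j6 2.44 52.08
```

Well centred now, with 4.95 rad turned in all against about 3.2 expected to contact. I'll do one more regrasped stroke as insurance against finger slip, then back off.

```bash
python3 -m jog '[[150,0,0,0,0,0,0],[150,0,0,0,0,0,0],[150,0,0,0,0,0,0],[150,0,0,0,0,0,0],[150,0,0,0,0,0,-0.1]]' 25 >/dev/null;python3 st.py
for i in 1 2 3; do python3 -m jog '[[150,0,0,0,0,0,-0.12],[150,0,0,0,0,0,-0.12],[150,0,0,0,0,0,-0.12],[150,0,0,0,0,0,-0.12],[150,0,0,0,0,0,-0.12]]' 25 >/dev/null; done; 
python3 -m jog '[[150,0,0,0,0,0,0],[150,0,0,0,0,0,0],[255,0,0,0,0,0,0],[255,0,0,0,0,0,0],[255,0,0,0,0,0,0]]' 40 >/dev/null;python3 st.py
python3 -m jog '[[255,0,0,0,0,0,0],[255,0,0,0,0,0,0],[255,0,0,0,0,0,0],[255,0,0,0,0,0,0],[255,0,0,0,0,0,0]]' 40 >/dev/null; python3 st.py
for i in 1 2 3; do python3 -m jog '[[255,0,0,0,0,0,0.1],[255,0,0,0,0,0,0.1],[255,0,0,0,0,0,0.1],[255,0,0,0,0,0,0.1],[255,0,0,0,0,0,0.1]]' 40 >/dev/null; python3 st.py; done
```

```text
Ftool [ 0.6 -0.3  0.7] Mz [ 0.104 -0.025  0.033] yaw -121.3 xy [0.6304 0.1715 0.186 ] w 0.0356 j6 2.33 52.5
Ftool [-0.1 -0.1 -0.4] Mz [ 0.001  0.055 -0.032] yaw -18.4 xy [0.6302 0.1715 0.186 ] w 0.0253 j6 0.53 54.17
Ftool [-0.4 -1.2 -0.4] Mz [-0.011  0.152 -0.019] yaw -18.3 xy [0.6302 0.1715 0.186 ] w 0.0252 j6 0.53 54.58
Ftool [-1.3 -1.  -0.2] Mz [-0.014  0.171  0.034] yaw -47.2 xy [0.6303 0.1715 0.186 ] w 0.0257 j6 1.04 55.0
Ftool [-0.7 -0.6 -0.2] Mz [0.01  0.236 0.078] yaw -75.9 xy [0.6302 0.1715 0.186 ] w 0.0258 j6 1.54 55.42
Ftool [-1.3  0.2 -0.8] Mz [0.056 0.205 0.074] yaw -104.5 xy [0.6302 0.1714 0.186 ] w 0.0254 j6 2.04 55.83
```

```bash
python3 -m jog '[[255,0,0,0,0,0,0],[255,0,0,0,0,0,0],[120,0,0,0,0,0,0],[120,0,0,0,0,0,0],[120,0,0,0,0,0,0]]' 25 >/dev/null;python3 st.py
python3 -m jog '[[60,0,0,-5,0,0,0],[60,0,0,-15,0,0,0],[60,0,0,-25,0,0,0],[60,0,0,-30,0,0,0],[60,0,0,-30,0,0,0]]' 25 >/dev/null
python3 -c "
from h import *
go((.50,-.05,.29))"
```

```text
Ftool [ 0.3 -0.3 -0.3] Mz [0.008 0.022 0.029] yaw -104.2 xy [0.6305 0.1714 0.1859] w 0.0422 j6 2.03 56.25
shift [-71.8 246.5   2. ] tilt [ 0.0005  0.0009 -0.    ] yaw -104.2 t 56.67
```

```bash
python3 -m jog '[[60,-10.2,35.2,0,0,0,0],[60,-10.2,35.2,0,0,0,0],[60,-10.2,35.2,0,0,0,0],[60,-10.2,35.2,0,0,0,0],[60,-10.2,35.2,0,0,0,0]]' >/dev/null
python3 -m jog '[[60,-10.2,35.2,0,0,0,0],[60,-10.2,35.2,0,0,0,0],[60,0,0,0,0,0,0],[60,0,0,0,0,0,0],[60,0,0,0,0,0,0]]' | sed -n '1,4p'
python3 - <<'E'
from h import *
im0=cv2.imread("pics/top0.png")[...,::-1]; im,c=snap("top"); s0=cv2.imread("pics/scene0.png")[...,::-1]; s1,cs=snap("scene")
def line(i,c):
    u,v=proj(c,[(.630,.1714,.22)])[0].round().astype(int); g=cv2.cvtColor(np.ascontiguousarray(i[v-8:v+9,u-8:u+9]),cv2.COLOR_RGB2GRAY)
    print(u,v); print(g[2:15,2:15])
line(im0,c);line(im,c)
for n,i in(("home0",im0),("now",im)): # handle rows, drawer front
    print(n,i[186:206,223].astype(int).sum(1))
print("handle expect", proj(c,[(.535,.1646,.046)]))
for z in(.034,.05,.068,.08,.1): print(z,proj(cs,[(.630,.1714,z)]).round(1))
for n,lo,hi,z in(("green",(70,80,80),(92,255,255),.1),("box",(0,0,185),(180,60,255),.054)):
    for k,i in((0,im0),(1,im)):
        for b in blobs(i,lo,hi,100):
            if b[0][0]>110 and b[0][1]<240: print(n,k,b[0],b[1])
E
```

```text
time_s: 57.5
eef_pos: [0.5008, -0.0496, 0.2914]
tcp_rot: [-0.0, 0.992, -0.124, 0.0]
force: [0.9, -0.6, -0.0]
217 152
[[219 218 217 217 218 218 218 218 218 217 218 217 217]
 [217 218 218 219 218 217 218 218 218 218 217 217 218]
 [218 218 216 211 204 200 197 197 202 208 213 209 208]
 [206 204 200 180 160 135 121 124 146 166 177 178 170]
 [162 154 140 116  90  68  59  63  77  96 106 113 111]
 [110  94  81  65  61  59  63  65  60  63  69  86  97]
 [ 98  80  66  59  63  76  95  87  68  65  74 110 136]
 [105  88  66  61  67 110 157 130  81  66  76 123 172]
 [103  93  75  61  67 138 193 164  93  66  59 117 179]
 [106 104  80  58  68 138 198 167  97  63  47  94 165]
 [111 118  88  59  57 128 194 163  93  57  37  90 162]
 [110 135 115  66  45 104 169 142  77  35  14  98 175]
 [110 138 137 100  44  56 100  81  33  12  38 125 186]]
217 152
[[199 199 198 194 189 182 183 181 171 163 160 160 152]
 [136 134 137 140 134 125 122 120 125 141 150 161 162]
 [134 141 153 148 134 111  87  96 133 177 192 202 207]
 [187 189 188 172 144  98  75  91 137 182 197 201 204]
 [197 196 170 128  96  71  62  70  90 1
[... 549 characters left out ...]
 [439 333 442 538 497 318 125  98 103 170 266 317 303 237 131  73  61  58
  64  56]
handle expect [[222.78929419 196.71266441]]
0.034 [[300.8 206.7]]
0.05 [[301.3 203.6]]
0.068 [[301.8 200.1]]
0.08 [[302.2 197.7]]
0.1 [[302.9 193.6]]
green 0 [289.  126.9] 145
green 0 [125.6 230.9] 276
green 1 [289. 127.] 146
green 1 [125.6 230.9] 275
box 0 [231.3  77.8] 8736
box 0 [369.2 132.8] 1045
box 0 [220.4 145.6] 403
box 0 [225.8 185.6] 326
box 0 [366.2 192.5] 132
box 0 [321.3 218. ] 137
box 0 [375.3 220.2] 136
box 1 [231.   77.9] 8740
box 1 [369.2 132.8] 1045
box 1 [219.  145.2] 295
box 1 [305.8 165.5] 377
box 1 [337.3 171.6] 1969
box 1 [369.9 176.8] 358
box 1 [293.6 221.6] 272
box 1 [353.5 231. ] 266
```

```bash
python3 -c "
from station import arm
print(arm.finish_job())"
```

```text
the job is handed in; nothing more can be done
None
```

The job is handed in at about 58 s on the robot's clock: the pack is made up and clamped in the left-hand press. I pulled the drawer out, stacked the three white discs that were there with the brass on top, and pushed the drawer in to its stop. I then turned the cap clockwise about 6.45 rad over three grasps.

**Last checks**
- **Drawer:** it stopped firmly with about 25 N on the tool. The last top picture shows the handle where it should be for fully home, about 10 mm further in than at the start, so the drawer seems to have begun slightly open.
- **Pack:** after the last disc was placed, the wrist view showed the stack centred on the ring to 1–2 mm. With the drawer home I could see the discs only partly, under the bridge; they still looked in place.
- **Cap:** the white line's angle fits the full turn, with no finger slip. Contact was due at about 3.2 rad, so the ratchet should have slipped about 3 rad. I had no direct reading of slip or spindle force; the wrist moment of about 0.05–0.1 N m while turning agrees with slipping.
- **Bystanders:** the tube, tip box and jar show in the same pixels as at the start.

**Disagreements**
- My first estimates of the handle's home position were about 10 mm off the true one. I put that down to the drawer starting open.
- My first cap position was about 4 mm off. It pushed up to about 16 N sideways during the first stroke, until I regrasped on the measured axis.

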